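Tip out a batch of printed clips and hang it on the weighing arm

TASK

Get the whole batch of printed pipe clips into the wire basket and weigh it: set the basket under the discharge end of the tip tray, lower the tray's end gate all the way and tip the tray so that its clips slide out over the gate into the basket, and put the clips lying about on the bench in the basket too. Hang the basket by its bail in the fork of the sprung weighing arm, lowering it gently and keeping hold until the arm has sunk and come to rest, then let go and leave it hanging still. Leave the tray level with its gate shut again, and do not push any of the other things on the bench about.

Things in the scene. Friction and masses are not known exactly. Their poses are not given: they have to be found in the camera images.
- tipper: stand of the tip tray, fixed. Origin on the table under its middle, z up, -y its discharge end. Base plate 170 x 235 x 12 mm (y -115 to +120), two bearing cheeks at x = +-77 mm, y -122 to -72 mm, 160 mm high. The tray's pivot runs along the stand's x at y = -105 mm, z = 150 mm, level with the floor of the level tray
- tray_pivot (a point): middle of the tray's pivot axis at the discharge end, at floor level, 150 mm above the table; its axes are those of the stand (x along the pivot, -y the way parts slide out). The wire basket stands well for catching when its centre is 115 mm from here towards -y, with its x axis along x.
- tray (a joint): tilt of the sheet-steel tray about the pivot, rad: 0 level (resting on the stand), grows as the handle end is lifted, stop at 0.75. Inside 128 mm wide, 200 mm long, walls 40 mm. It falls back by its own weight (0.45 kg) if let go. The polished floor lets clips slide from about 0.3 to 0.4 rad on
- tray_middle (a point): middle of the tray's floor (upper face), moves with the tray; y points from gate to handle, z out of the floor; the gate is 100 mm from here towards -y, the back wall 100 mm towards +y
- tray_handle (a point): middle of the tray's handle, a black round bar 12 mm thick and 100 mm long, parallel to the pivot, 250 mm from the pivot and 30 mm above floor level (so 180 mm above the table when level), 40 mm clear of the back wall; moves with the tray; free to turn between the fingers
- gate (a joint): end gate of the tray, hinged along its lower edge 1 mm below the tray's floor edge on the pivot line, rad: 0 upright and shut, 1.57 fully lowered, lying in line with the floor as a 45 mm long lip. Stiff hinge: stays where it is left (about 2 N at the rod moves it)
- gate_rod (a point): grip point on the gate's black rod, 10 mm thick, parallel to the gate's hinge. The rod sticks out sideways past the tray's +x wall (68 to 145 mm from the tray's mid-line, this point at 112 mm); when the gate is shut this point is 40 mm above the gate's hinge, 4.5 mm outside it, 189 mm above the table; moves with the gate
- basket: loose wire basket, 0.35 kg empty. Origin at the centre of its underside; outside 180 (its x) x 200 (its y) x 90 mm, walls 4 mm, open top; fixed upright bail: legs at x = +-90 mm, y = 0 rise to 155 mm and lean in to a level bar at 190 mm
- bail (a point): middle of the basket's bail bar, 190 mm above its underside; round bar 10 mm thick, running 144 mm along the basket's x; grip it at the middle
- weigharm: sprung weighing arm, hinged 280 mm back along its -y on a fixed column (hinge 240 mm above the table). Origin between the two prongs of its fork, y outwards along the arm. Empty it slopes up 0.15 rad against its upper stop; it sinks under load (5 N m/rad with preload): a basket with a batch of clips sinks the fork by 20 to 65 mm. Lightly damped: it bobs for a second or two if the load is dropped on it
- fork_seat (a point): where the middle of the bail bar rests, midway between the fork's two prongs; 280 mm from the arm's pivot, moves with the arm (about 292 mm up when empty); y points outwards. Prongs 8 mm wide at x = +-48 mm; a seat in each, y -18 to +21 mm, 5 mm below this point, between a rear stop and a tip stop (outer end y 33 mm) 11 mm above it; cross bar at y -79. Bring the bar in over the tips, then down
- tray_clip1_mid (a point): point at the centre (half-way up, 14 mm above its underside) of a slate-grey printed pipe clip: base plate 76 x 38 x 7 mm (long along its x) with a 40 mm long hump over the full 38 mm width up to 28 mm (z up when lying on its base); 40 g; best gripped across the 38 mm width. Starts in the tray; may be absent
- tray_clip2_mid (a point): point at the centre (half-way up, 14 mm above its underside) of a slate-grey printed pipe clip: base plate 76 x 38 x 7 mm (long along its x) with a 40 mm long hump over the full 38 mm width up to 28 mm (z up when lying on its base); 40 g; best gripped across the 38 mm width. Starts in the tray; may be absent
- tray_clip3_mid (a point): point at the centre (half-way up, 14 mm above its underside) of a slate-grey printed pipe clip: base plate 76 x 38 x 7 mm (long along its x) with a 40 mm long hump over the full 38 mm width up to 28 mm (z up when lying on its base); 40 g; best gripped across the 38 mm width. Starts in the tray; may be absent
- bench_clip1_mid (a point): point at the centre (half-way up, 14 mm above its underside) of a slate-grey printed pipe clip: base plate 76 x 38 x 7 mm (long along its x) with a 40 mm long hump over the full 38 mm width up to 28 mm (z up when lying on its base); 40 g; best gripped across the 38 mm width. Starts loose on the bench near the robot; may be absent
- bench_clip2_mid (a point): point at the centre (half-way up, 14 mm above its underside) of a slate-grey printed pipe clip: base plate 76 x 38 x 7 mm (long along its x) with a 40 mm long hump over the full 38 mm width up to 28 mm (z up when lying on its base); 40 g; best gripped across the 38 mm width. Starts loose on the bench near the robot; may be absent
- bench_clip3_mid (a point): point at the centre (half-way up, 14 mm above its underside) of a slate-grey printed pipe clip: base plate 76 x 38 x 7 mm (long along its x) with a 40 mm long hump over the full 38 mm width up to 28 mm (z up when lying on its base); 40 g; best gripped across the 38 mm width. Starts loose on the bench near the robot; may be absent
- wrench: printed toy-yellow wrench, 200 mm long, lying flat beyond the basket; not part of the job
- washer: white printed ring, 68 mm across, lying flat; not part of the job
- bezel: slate printed rectangular frame, 95 x 70 mm, lying flat; not part of the job
- dome: off-white printed dome, 76 mm across, 39 mm high; not part of the job
Mind the look-alikes: they are no part of the job. What is shaped like the part that bears bench_clip2_mid but orange is not meant.

How it is judged:
By the outcome, as a careful person would: the job done as asked, in the order asked, and still so for the second after the job is handed in, with the robot touching nothing.
Of tray_clip1, tray_clip2, tray_clip3 only 2 to 3 are there at a start; the rules pass over those that are not, and their reading is None.
Of bench_clip1, bench_clip2, bench_clip3 only 1 to 3 are there at a start; the rules pass over those that are not, and their reading is None.
At some moment in a run one of bench_clip1, bench_clip2, bench_clip3 may be knocked a few centimetres aside while the robot is not near it.
It also fails if it takes over 210 s, if anything falls off the work surface, if the arm or the gripper's body presses on something with over 40 N, if the wrist force passes 120 N, or if a joint passes its speed limit or range.

ROBOT

A 6-joint arm with a two-finger parallel gripper is mounted at the origin on the work surface. World frame = base frame: x ahead of the robot, y to its left, z up, the work surface at z = 0. Lengths are in m, angles in degrees, forces in N, time in s.
With the tool pointing down it reaches from about 0.4 to 0.825 m from the base axis. Payload 7 kg.
Tool frame: the origin (TCP) lies between the finger pads; the fingertips stand 11 mm ahead of it and the grasp point (between the pads) lies 8 mm behind it; z points along the fingers, y is the direction in which the jaws open and shut (so a half turn about z gives the same grasp; the last joint's range is limited). The gripper opens to 88 mm and grips with 3 to 60 N. Pads are 19 mm wide; open, the fingers measure 130 mm over their backs; the gripper's body (78 mm by 193 mm) begins 47 mm behind the grasp point.
Start: joints at [90.017, 20.546, 0.682, 0, -70.136, -16.507], TCP at [0.192, 0.647, 0.238] pointing down, gripper open.
Joint ranges: [-176.03, 176.03], [-82.01, 121.73], [-58.28, 71.71], [-173.87, 95.51], [-174.79, -0.11], [-173.66, 173.66]. Speed limits (degrees/s): [136.94, 136.94, 172.46, 180, 180, 180].

INTERFACE

Orientations are given as [roll, pitch, yaw] about the fixed x, y, z axes, in that order (R = Rz(yaw) Ry(pitch) Rx(roll)).
In Python, from plant import r gives the robot as it stands.
- The arm moves only by the shell command python3 -m inch 'ROWS' [OPENING] [FORCE]. ROWS is JSON, a list of rows, each an object of numbers: "x", "y", "z": the shift along the tool's x, y, z as a fraction of full scale; "yaw": the turn about the tool's z as a fraction of full scale. In form: [{"x": .., "y": .., "z": .., "yaw": ..}, ...]. A call has 1 to 5 rows; each row shifts and turns the pose as measured when the row begins, along the tool's axes as they then stand; what a row does not reach is not made up. Full scale, the value 1, is 0.025 m for a shift and 4 degrees for a turn. A row lasts 1/12 s, in which the tool goes at most 41.7 mm and 7.16 degrees, less where a joint would pass 70% of its speed; a pose out of reach is approached as far as the arm can. A call with a number of a shift or a turn outside -1 to 1 is refused whole. A call with a gripper value outside its range is refused whole. OPENING is the opening, from -1 (shut) to 1 (fully open), set as the call begins (- or left out, the last holds). The fingers move at their own pace and stop on an object; FORCE is the grip in N (left out, the last holds). Time passes only in rows, so rows that do not move let the fingers close. It gives the time, the measured TCP pose, the force and the opening at its end, in the units of the state.
- r.get_state(): the state, without advancing time (a new reading comes with each control period).
- r.capture(name): name is "scene" or "top" or "wrist"; returns (picture, depth): 420x560x3 uint8, red, green, blue; 420x560 float32, m along the optical axis (not along the pixel's ray), 0 where there is no reading.
- r.camera_info(name): a dict with "mtx" (3x3 intrinsics, pixels), "pose" (4x4, takes a point from camera to world coordinates). Camera axes: x right, y down, z forward; pixel columns grow to the right and rows downward; lengths in m; the calibration is good to about 2 mm. A picture is of the moment at which its call begins: read the wrist's pose just before it. camera_info takes no time and is no camera call; for the wrist camera it gives the pose at the moment of the call.
- r.close_job(): hands the job in, once; it reports no verdict.
The state is a dict: "time_s": time; "joints": joint angles; "qd": joint speeds; "joint_torque": joint torques, N m; "tcp_pos": TCP position; "eef_rot": TCP orientation; "contact_force": force on the tool from outside, world axes, zero at the start; "moment": the same for the moment, N m; "gripper_width": finger opening in m.
Only numpy, scipy, OpenCV 4.12 (cv2) and the standard library are available. Lean on these libraries where they do the work, as an engineer would, in place of code of your own. Each camera call takes 0.05 s, during which the arm holds its last target. There are 200 camera calls.

## Working session

There is one attempt and no reset: what is moved stays moved. The work goes in short steps, Python scripts to look and compute and a shell command to move; the robot and the scene stay as the last step left them, time stands still between calls to the robot, and variables do not carry over. Pictures are saved under pics/ and viewed, about 12 in all and at most 16, crops included, and the job is handed in when it is done.

```bash
ls; mkdir -p pics
python3 - <<'E'
from plant import r
import cv2,numpy as np
np.set_printoptions(precision=4,suppress=True)
print(r.get_state())
for n in("scene","top"):
    p,d=r.capture(n); cv2.imwrite(f"pics/{n}0.png",p[:,:,::-1]); np.save(f"pics/{n}0.npy",d)
    i=r.camera_info(n); print(n,i["mtx"],i["pose"])
E
```

```text
pics
{'time_s': 0.0, 'joints': array([ 90.0169,  20.5901,   0.636 ,  -0.0219, -70.137 , -16.5079]), 'qd': array([-0.0691,  0.0483,  0.1051,  0.0752, -0.0813, -0.0252]), 'joint_torque': array([ -0.0012, -58.2716,  29.3053,   6.9971,   0.0069,  -0.0002]), 'tcp_pos': array([0.1915, 0.6468, 0.2366]), 'eef_rot': array([179.9068,  -0.0061, -16.4984]), 'contact_force': array([0.4101, 0.6924, 0.4885]), 'moment': array([ 0.0142, -0.0042,  0.0181]), 'gripper_width': 0.08774640434217337}
scene [[433.5032   0.     280.7925]
 [  0.     433.5032 212.3895]
 [  0.       0.       1.    ]] [[ 0.5952  0.6743 -0.437   1.0103]
 [ 0.8036 -0.4995  0.3237 -0.314 ]
 [-0.     -0.5438 -0.8392  1.0175]
 [ 0.      0.      0.      1.    ]]
top [[468.4168   0.     279.3617]
 [  0.     468.4168 209.9424]
 [  0.       0.       1.    ]] [[-0.0199 -0.9817  0.1891  0.3074]
 [-0.9997  0.0221  0.0095  0.0212]
 [-0.0135 -0.1889 -0.9819  1.389 ]
 [ 0.      0.      0.      1.    ]]
```

View pics/top0.png

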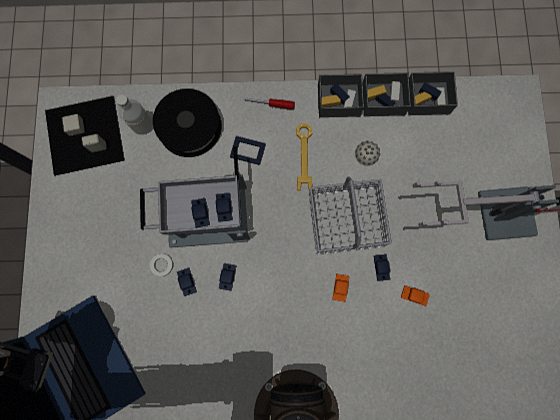

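View pics/scene0.png

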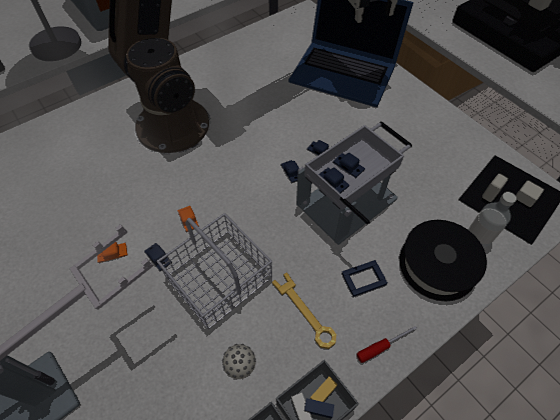

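Top view: tray at (200,205) with its gate/rod at (240,175) and handle at (142,209), and 2 tray clips at (200,211) and (224,207). Slate bench clips are at (186,281), (228,277) and (382,267). Orange look-alikes are at (341,287) and (415,295), and the bezel is at (248,150). Basket is at (350,215) with its bail along (350,178)-(362,245), and the fork prongs at (437,190) and (437,222).

```bash
cat > h.py <<'E'
from plant import r
import cv2,numpy as np
np.set_printoptions(precision=4,suppress=True)
def shot(n):
    i=r.camera_info(n); p,d=r.capture(n); return p,d,i
def cloud(d,i):
    K,T=i["mtx"],i["pose"]; v,u=np.mgrid[:d.shape[0],:d.shape[1]]
    c=np.stack([(u-K[0,2])/K[0,0]*d,(v-K[1,2])/K[1,1]*d,d],-1)
    return c@T[:3,:3].T+T[:3,3]
def proj(P,i):
    T=np.linalg.inv(i["pose"]); c=T[:3,:3]@np.array(P)+T[:3,3]; q=i["mtx"]@c; return q[:2]/q[2]
def onplane(u,v,z,i):
    T=i["pose"]; dr=T[:3,:3]@np.linalg.inv(i["mtx"])@np.array([u,v,1.]); o=T[:3,3]
    return o+dr*(z-o[2])/dr[2]
def blobs(mask,C,mn=40):
    n,l,s,c=cv2.connectedComponentsWithStats(mask.astype(np.uint8))
    for k in range(1,n):
        if s[k,4]<mn: continue
        P=C[l==k]; rc=cv2.minAreaRect((P[:,:2]*1000).astype(np.float32))
        print("px",c[k].round(0),"n",s[k,4],"med",np.median(P,0),"rect c",np.round(rc[0],1),"size",np.round(rc[1],1),"ang",round(rc[2],1),"z",P[:,2].min().round(3),P[:,2].max().round(3))
E
python3 - <<'E'
from h import *
p=cv2.imread("pics/top0.png"); d=np.load("pics/top0.npy"); i=r.camera_info("top"); C=cloud(d,i)
hsv=cv2.cvtColor(p,cv2.COLOR_BGR2HSV)
blue=(hsv[...,0]>100)&(hsv[...,0]<130)&(hsv[...,1]>80)&(d>0)
print("blue"); blobs(blue&(C[...,0]>0.2),C)
z=C[...,2]; v,u=np.mgrid[:420,:560]
print("basket bail"); blobs((z>.165)&(z<.22)&(u>300)&(u<395)&(v>160)&(v<260),C,10)
print("basket rim"); blobs((z>.07)&(z<.22)&(u>300)&(u<395)&(v>160)&(v<260),C)
print("fork"); blobs((z>.22)&(u>395)&(u<480)&(v>160)&(v<240),C)
print("tray");blobs((z>.1)&(u>130)&(u<260)&(v>140)&(v<250),C)
print("handle/rod");blobs((z>.1)&(u>130)&(u<260)&(v>140)&(v<250)&(p.max(2)<45),C,10)
E
```

```text
blue
px [339.  92.] n 159 med [ 0.9337 -0.1565  0.0407] rect c [ 932.9 -158. ] size [59.9 25.1] ang 41.4 z 0.001 0.05
px [430.  90.] n 166 med [ 0.9318 -0.4381  0.0394] rect c [ 933.9 -438. ] size [57.5 27.8] ang 59.4 z 0.001 0.049
px [385. 100.] n 137 med [ 0.9078 -0.2981  0.0319] rect c [ 909.8 -299.7] size [58.2 27.1] ang 61.1 z -0.002 0.041
px [248. 150.] n 338 med [0.7621 0.1256 0.0134] rect c [741.  135.8] size [ 94.3 114.4] ang 73.3 z -0.001 0.195
px [223. 207.] n 353 med [0.5525 0.1818 0.1741] rect c [556.6 182.5] size [72.4 37.4] ang 5.1 z 0.151 0.185
px [200. 212.] n 353 med [0.5392 0.2452 0.1742] rect c [540.2 245.1] size [82.4 37.4] ang 8.2 z 0.151 0.192
px [382. 267.] n 306 med [ 0.3953 -0.2585  0.0234] rect c [ 396.5 -260.7] size [72.9 36.9] ang 6.0 z -0.001 0.035
px [227. 276.] n 274 med [0.3789 0.1918 0.0239] rect c [378.5 192. ] size [36.7 72.6] ang 77.9 z 0.0 0.035
px [186. 282.] n 289 med [0.3647 0.3107 0.0235] rect c [366.8 311.2] size [72.2 38.3] ang 18.8 z 0.001 0.036
px [ 78. 325.] n 1970 med [0.2478 0.6006 0.0169] rect c [208.  645.5] size [152.1 240.7] ang 30
[... 1228 characters left out ...]
 [431.7 156.7] size [362.7  60.8] ang 37.9 z 0.147 1.389
px [239. 207.] n 16 med [0.5538 0.1394 0.163 ] rect c [550.8 139.1] size [39.4  2.2] ang 3.5 z 0.146 0.184
px [235. 226.] n 32 med [0.4988 0.1442 0.159 ] rect c [418.4  81.3] size [247.4  50.2] ang 39.9 z 0.145 1.389
px [216. 229.] n 13 med [0.4958 0.2022 0.162 ] rect c [495.9 200.7] size [ 1.  26.6] ang 3.5 z 0.152 0.171
px [172. 233.] n 26 med [0.4894 0.3165 0.1601] rect c [489.2 320.4] size [ 1.6 48.3] ang 3.2 z 0.144 0.171
px [245. 234.] n 14 med [0.4869 0.1289 0.124 ] rect c [486.8 129.9] size [ 6.1 12.9] ang 52.4 z 0.101 0.152
px [232. 235.] n 18 med [0.4851 0.1634 0.1225] rect c [485.3 162. ] size [ 1.3 20. ] ang 4.8 z 0.1 0.148
```

```bash
cat > go.py <<'E'
import sys
from h import *
from scipy.spatial.transform import Rotation as R
s=r.get_state(); e=s["eef_rot"]; M=R.from_euler("xyz",e,degrees=True).as_matrix()
print("t",round(s["time_s"],2),"tcp",s["tcp_pos"],"rot",e.round(2),"F",s["contact_force"].round(1),"w",round(s["gripper_width"],4),"q5,6",s["joints"][4:].round(0))
if len(sys.argv)>3:
    t=np.array([float(a) for a in sys.argv[1:4]]); yaw=float(sys.argv[4]) if len(sys.argv)>4 else e[2]
    dy=(e[2]-yaw+90)%180-90 if len(sys.argv)>5 else e[2]-yaw
    w=t-s["tcp_pos"]; print("world d mm",(w*1000).round(1),"yaw rows(4deg)",round(dy/4,2)); 
    print("rows units total, current tool axes",(M.T@w/.025).round(2))
    M2=R.from_euler("xyz",[180,0,yaw],degrees=True).as_matrix(); print(" in final tool axes",(M2.T@w/.025).round(2))
E
python3 - <<'E'
from h import *
p=cv2.imread("pics/top0.png"); d=np.load("pics/top0.npy"); i=r.camera_info("top"); C=cloud(d,i)
z=C[...,2]; hsv=cv2.cvtColor(p,cv2.COLOR_BGR2HSV); v,u=np.mgrid[:420,:560]
print("wrench");blobs((hsv[...,0]>15)&(hsv[...,0]<35)&(hsv[...,1]>100)&(z<.03)&(u>280)&(u<320)&(d>0),C)
f=(z>.24)&(z<.36)&(u>395)&(u<480)&(v>160)&(v<240)
P=C[f]
for n,a,b in(("far",.56,.62),("near",.46,.52),("mid",.52,.56)):
    Q=P[(P[:,0]>a)&(P[:,0]<b)]
    for y in np.arange(-.46,-.26,.008):
        q=Q[abs(Q[:,1]-y)<.004]
        if len(q): print(n,round(y,3),len(q),"x",q[:,0].min().round(3),q[:,0].max().round(3),"z",q[:,2].min().round(3),np.median(q[:,2]).round(3),q[:,2].max().round(3))
cv2.imwrite("pics/fork0.png",cv2.resize(p[165:245,395:525],None,fx=6,fy=6,interpolation=cv2.INTER_CUBIC))
E
```

```text
wrench
px [304. 156.] n 525 med [ 0.7367 -0.0434  0.0101] rect c [738.9 -43.7] size [ 46.6 208.5] ang 89.0 z -0.004 0.023
far -0.42 1 x 0.578 0.578 z 0.269 0.269 0.269
far -0.412 26 x 0.561 0.584 z 0.272 0.275 0.279
far -0.404 38 x 0.56 0.585 z 0.265 0.274 0.281
far -0.396 13 x 0.577 0.585 z 0.269 0.274 0.282
far -0.388 13 x 0.576 0.584 z 0.272 0.277 0.28
far -0.38 14 x 0.576 0.584 z 0.27 0.279 0.281
far -0.372 12 x 0.575 0.584 z 0.272 0.278 0.281
far -0.364 11 x 0.574 0.581 z 0.273 0.279 0.284
far -0.356 13 x 0.575 0.583 z 0.275 0.296 0.301
far -0.348 22 x 0.573 0.582 z 0.279 0.297 0.303
far -0.34 14 x 0.574 0.581 z 0.279 0.283 0.291
far -0.332 14 x 0.573 0.581 z 0.276 0.285 0.287
far -0.324 16 x 0.572 0.581 z 0.276 0.286 0.288
far -0.316 12 x 0.572 0.578 z 0.279 0.288 0.291
far -0.308 9 x 0.571 0.578 z 0.282 0.292 0.308
far -0.3 20 x 0.57 0.578 z 0.284 0.304 0.31
far -0.292 16 x 0.57 0.577 z 0.282 0.297 0.31
near -0.42 26 x 0.483 0.52 z 0.269 0.273 0.276
near -0.412 61 x 0.482 0.519 z 0.263 0.274 0.279
near -0.404 24 x 0.482 0.52 z 0.262 0.273 0.278
near -0.396 13 x 0.481 0.488 z 0
[... 260 characters left out ...]
-0.348 19 x 0.478 0.486 z 0.281 0.285 0.3
near -0.34 14 x 0.477 0.485 z 0.281 0.285 0.288
near -0.332 10 x 0.477 0.485 z 0.278 0.286 0.29
near -0.324 12 x 0.476 0.482 z 0.279 0.288 0.292
near -0.316 8 x 0.475 0.482 z 0.287 0.288 0.305
near -0.308 16 x 0.475 0.482 z 0.29 0.307 0.31
near -0.3 20 x 0.475 0.482 z 0.281 0.294 0.308
mid -0.46 1 x 0.53 0.53 z 0.255 0.255 0.255
mid -0.452 16 x 0.529 0.544 z 0.261 0.27 0.273
mid -0.444 26 x 0.528 0.545 z 0.26 0.272 0.277
mid -0.436 23 x 0.528 0.543 z 0.261 0.273 0.28
mid -0.428 22 x 0.527 0.541 z 0.268 0.274 0.28
mid -0.42 25 x 0.522 0.56 z 0.27 0.275 0.279
mid -0.412 56 x 0.521 0.559 z 0.269 0.275 0.28
mid -0.404 43 x 0.521 0.559 z 0.265 0.271 0.279
```

View pics/fork0.png

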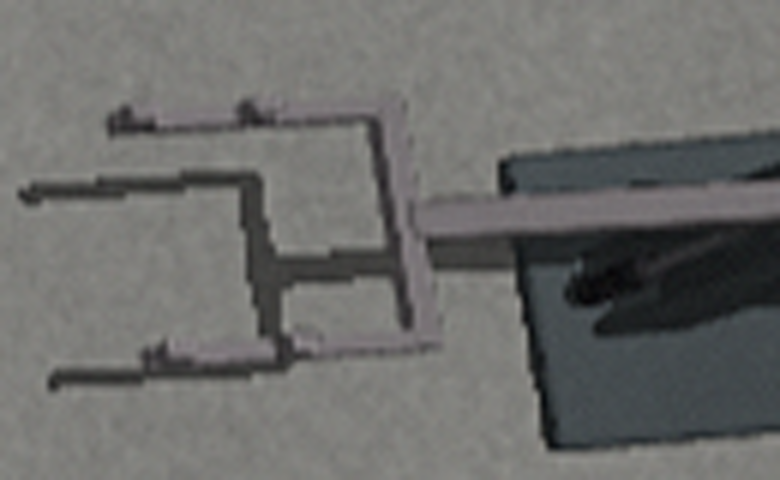

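Fork crop: the prong stops show on both prongs, so the seat is at about (0.529, -0.328, 0.292) with fork yaw of about 3.5°. The wrench reaches in to x≈0.635 at y≈-0.044, so the nominal basket spot would land on it. I'll set the basket about 35 mm towards -x from the tray's mid-line.

```bash
python3 -m inch '[{"z":-1,"yaw":-1},{"z":-1,"yaw":-1},{"z":-1,"yaw":-1},{"z":-1,"yaw":-1},{"z":-1,"yaw":-1}]' 1 30; python3 go.py 0.5404 -0.1637 0.30 5
```

```text
t 0.1 tcp [0.1915 0.6468 0.2367] rot [179.91  -0.01 -16.5 ] F [-0.2  0.8 -0.3] w 0.0877 q5,6 [-70. -17.]
world d mm [ 348.9 -810.5   63.3] yaw rows(4deg) -5.37
rows units total, current tool axes [22.59 27.13 -2.49]
 in final tool axes [11.08 33.51 -2.53]validation failed for argument at $[0]...
```

```bash
python3 -m inch '[{"x":0,"y":0,"z":-1,"yaw":-1},{"x":0,"y":0,"z":-1,"yaw":-1},{"x":0,"y":0,"z":-1,"yaw":-1},{"x":0,"y":0,"z":-1,"yaw":-1},{"x":0,"y":0,"z":-1,"yaw":-1}]' 1 30; python3 go.py 0.5404 -0.1637 0.30 5
```

```text
time_s: 0.52
tcp_pos: [0.1906, 0.6434, 0.3554]
eef_rot: [178.8, 0.3, 4.2]
contact_force: [0.7, 0.7, 1.0]
gripper_width: 0.0878
t 0.52 tcp [0.1906 0.6434 0.3554] rot [178.84   0.3    4.17] F [0.7 0.7 1. ] w 0.0878 q5,6 [-85.   4.]
world d mm [ 349.8 -807.1  -55.4] yaw rows(4deg) -0.21
rows units total, current tool axes [11.62 33.17  2.83]
 in final tool axes [11.13 33.38  2.21]
```

```bash
R='n'; 
python3 -m inch '[{"x":0.5,"y":1,"z":0,"yaw":0},{"x":0.5,"y":1,"z":0,"yaw":0},{"x":0.5,"y":1,"z":0,"yaw":0},{"x":0.5,"y":1,"z":0,"yaw":0},{"x":0.5,"y":1,"z":0,"yaw":0}]' |tail -4|head -1
python3 -m inch '[{"x":0.5,"y":1,"z":0,"yaw":0},{"x":0.5,"y":1,"z":0,"yaw":0},{"x":0.5,"y":1,"z":0,"yaw":0},{"x":0.5,"y":1,"z":0,"yaw":0},{"x":0.5,"y":1,"z":0,"yaw":0}]' |tail -4|head -1
python3 -m inch '[{"x":0.5,"y":1,"z":0,"yaw":0},{"x":0.5,"y":1,"z":0,"yaw":0},{"x":0.5,"y":1,"z":0,"yaw":0},{"x":0.5,"y":1,"z":0,"yaw":0},{"x":0.5,"y":1,"z":0,"yaw":0}]' |tail -4|head -1
python3 -m inch '[{"x":0.5,"y":1,"z":0,"yaw":0},{"x":0.5,"y":1,"z":0,"yaw":0},{"x":0.5,"y":1,"z":0,"yaw":0},{"x":0.5,"y":1,"z":0,"yaw":0},{"x":0.5,"y":1,"z":0,"yaw":0}]' |tail -4|head -1
python3 -m inch '[{"x":0.2,"y":1,"z":0,"yaw":0},{"x":0.2,"y":1,"z":0,"yaw":0},{"x":0.2,"y":1,"z":0,"yaw":0},{"x":0.2,"y":1,"z":0,"yaw":0},{"x":0.2,"y":1,"z":0,"yaw":0}]' |tail -4|head -1
python3 -m inch '[{"x":0,"y":1,"z":0,"yaw":0},{"x":0,"y":1,"z":0,"yaw":0},{"x":0,"y":1,"z":0,"yaw":0},{"x":0,"y":1,"z":0,"yaw":0},{"x":0,"y":1,"z":0,"yaw":0}]' |tail -4|head -1
python3 go.py 0.5404 -0.1637 0.30 5
```

```text
tcp_pos: [0.2623, 0.5251, 0.36]
tcp_pos: [0.3369, 0.3985, 0.3602]
tcp_pos: [0.4113, 0.2718, 0.3611]
tcp_pos: [0.4857, 0.1455, 0.3623]
tcp_pos: [0.5226, 0.0162, 0.3625]
tcp_pos: [0.5328, -0.1148, 0.3629]
t 3.02 tcp [ 0.5328 -0.1148  0.3629] rot [178.88   0.97   4.92] F [ 1.2  0.5 -0.3] w 0.0874 q5,6 [-82.  86.]
world d mm [  7.6 -48.9 -62.9] yaw rows(4deg) -0.02
rows units total, current tool axes [0.18 1.93 2.55]
 in final tool axes [0.13 1.98 2.52]
```

```bash
python3 -m inch '[{"x":0.1,"y":0.8,"z":0.5,"yaw":0},{"x":0.1,"y":0.8,"z":1,"yaw":0},{"x":0,"y":0.3,"z":1,"yaw":0},{"x":0,"y":0,"z":1,"yaw":0},{"x":0,"y":0,"z":0,"yaw":0}]' |tail -4|head -1
python3 go.py 0.5404 -0.1637 0.182 5
```

```text
tcp_pos: [0.5401, -0.1713, 0.273]
t 3.43 tcp [ 0.5401 -0.1713  0.273 ] rot [178.89   0.93   4.57] F [-1.5  0.4 -1.4] w 0.0877 q5,6 [-71.  91.]
world d mm [  0.3   7.6 -91. ] yaw rows(4deg) -0.11
rows units total, current tool axes [ 0.1  -0.37  3.63]
 in final tool axes [ 0.04 -0.3   3.64]
```

```bash
python3 -m inch '[{"x":0,"y":-0.3,"z":1,"yaw":-0.1},{"x":0,"y":0,"z":1,"yaw":0},{"x":0,"y":0,"z":1,"yaw":0},{"x":0,"y":0,"z":0.4,"yaw":0},{"x":0,"y":0,"z":0,"yaw":0}]' |tail -4|head -1
python3 go.py 0.5404 -0.1637 0.182 5
python3 - <<'E'
from h import *
p,d,i=shot("wrist"); cv2.imwrite("pics/w1.png",p[:,:,::-1])
E
```

```text
tcp_pos: [0.5396, -0.1658, 0.1893]
t 3.85 tcp [ 0.5396 -0.1658  0.1893] rot [178.77   0.83   5.02] F [0.2 0.  0.3] w 0.0877 q5,6 [-60.  91.]
world d mm [ 0.8  2.1 -7.3] yaw rows(4deg) 0.0
rows units total, current tool axes [ 0.04 -0.09  0.29]
 in final tool axes [ 0.04 -0.08  0.29]
```

View pics/w1.png

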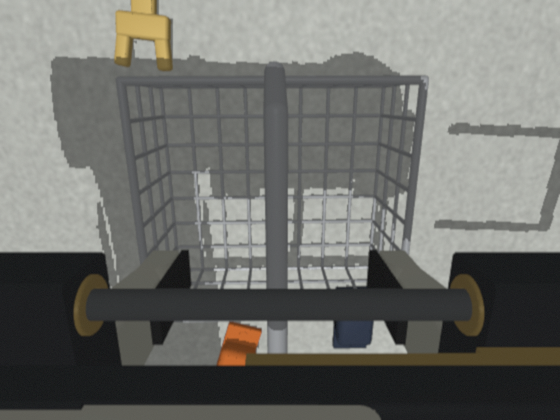

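Wrist view: the bail (col 277) is between the open fingers, and the wrench jaw end is at (145,60). I'll close and lift.

```bash
python3 -m inch '[{"x":0,"y":0,"z":0.3,"yaw":0},{"x":0,"y":0,"z":0,"yaw":0},{"x":0,"y":0,"z":0,"yaw":0},{"x":0,"y":0,"z":0,"yaw":0},{"x":0,"y":0,"z":0,"yaw":0}]' -1 30|tail -4
python3 -m inch '[{"x":0,"y":0,"z":0,"yaw":0},{"x":0,"y":0,"z":0,"yaw":0},{"x":0,"y":0,"z":-0.3,"yaw":0},{"x":0,"y":0,"z":-0.5,"yaw":0},{"x":0,"y":0,"z":-0.6,"yaw":0}]' |tail -4
python3 -m inch '[{"x":0,"y":0,"z":-0.7,"yaw":0},{"x":0,"y":0,"z":-0.7,"yaw":0},{"x":0,"y":0,"z":-0.4,"yaw":0},{"x":0,"y":0,"z":0,"yaw":0},{"x":0,"y":0,"z":0,"yaw":0}]' |tail -4
python3 go.py 0.535 0.0245 0.25 3.5
```

```text
tcp_pos: [0.5437, -0.1659, 0.1887]
eef_rot: [178.7, 0.3, 5.1]
contact_force: [-0.1, 0.1, 0.6]
gripper_width: 0.0597
tcp_pos: [0.5424, -0.165, 0.224]
eef_rot: [178.7, 0.5, 5.1]
contact_force: [-0.1, 0.3, -0.2]
gripper_width: 0.0263
tcp_pos: [0.5437, -0.1643, 0.2764]
eef_rot: [178.6, 0.2, 5.1]
contact_force: [0.3, 0.0, -0.9]
gripper_width: 0.0009
t 5.15 tcp [ 0.5437 -0.1643  0.2764] rot [178.62   0.18   5.1 ] F [ 0.3  0.  -0.9] w 0.0009 q5,6 [-71.  91.]
world d mm [ -8.7 188.8 -26.4] yaw rows(4deg) 0.4
rows units total, current tool axes [ 0.33 -7.57  0.87]
 in final tool axes [ 0.11 -7.56  1.06]
```

The gripper needs about 1 s to close and I lifted before it had the bail. Going back down.

```bash
python3 -m inch '[{"x":-0.1,"y":0,"z":0,"yaw":0},{"x":0,"y":0,"z":0,"yaw":0},{"x":0,"y":0,"z":0,"yaw":0},{"x":0,"y":0,"z":0,"yaw":0},{"x":0,"y":0,"z":0,"yaw":0}]' 0.2 30|tail -1
python3 -m inch '[{"x":0,"y":0,"z":0,"yaw":0},{"x":0,"y":0,"z":0,"yaw":0},{"x":0,"y":0,"z":0,"yaw":0},{"x":0,"y":0,"z":0.6,"yaw":0},{"x":0,"y":0,"z":0.8,"yaw":0}]' |tail -1
python3 -m inch '[{"x":0,"y":0,"z":0.8,"yaw":0},{"x":0,"y":0,"z":0.8,"yaw":0},{"x":0,"y":0,"z":0.6,"yaw":0},{"x":0,"y":0,"z":0,"yaw":0},{"x":0,"y":0,"z":0,"yaw":0}]' |tail -1
python3 go.py 0.5404 -0.1637 0.182 5
```

```text
gripper_width: 0.0283
gripper_width: 0.0522
gripper_width: 0.0521
t 6.4 tcp [ 0.5399 -0.1668  0.1801] rot [178.64   0.35   5.09] F [-0.1 -0.   1. ] w 0.0521 q5,6 [-59.  91.]
world d mm [0.5 3.1 1.9] yaw rows(4deg) 0.02
rows units total, current tool axes [ 0.03 -0.12 -0.08]
 in final tool axes [ 0.03 -0.12 -0.08]
```

```bash
python3 -m inch '[{"x":0,"y":-0.12,"z":-0.05,"yaw":0},{"x":0,"y":0,"z":0,"yaw":0},{"x":0,"y":0,"z":0,"yaw":0},{"x":0,"y":0,"z":0,"yaw":0},{"x":0,"y":0,"z":0,"yaw":0}]' -1 30|tail -4
python3 -m inch '[{"x":0,"y":0,"z":0,"yaw":0},{"x":0,"y":0,"z":0,"yaw":0},{"x":0,"y":0,"z":0,"yaw":0},{"x":0,"y":0,"z":0,"yaw":0},{"x":0,"y":0,"z":0,"yaw":0}]' |tail -4
```

```text
tcp_pos: [0.5418, -0.1634, 0.1856]
eef_rot: [178.6, 0.0, 5.1]
contact_force: [0.4, -0.2, -0.6]
gripper_width: 0.025
tcp_pos: [0.5421, -0.1637, 0.1866]
eef_rot: [178.6, -0.1, 5.1]
contact_force: [0.2, -1.4, 0.0]
gripper_width: 0.0089
```

```bash
python3 -m inch '[{"x":0,"y":0,"z":-0.3,"yaw":0},{"x":0,"y":0,"z":-0.5,"yaw":0},{"x":0,"y":0,"z":-0.6,"yaw":0},{"x":0,"y":0,"z":-0.6,"yaw":0},{"x":0,"y":0,"z":-0.4,"yaw":0}]' |tail -4
python3 go.py 0.533 0.0212 0.25 3.5
python3 -m inch '[{"x":0,"y":-0.4,"z":0,"yaw":0},{"x":0,"y":-0.8,"z":0,"yaw":0},{"x":0,"y":-1,"z":0,"yaw":0.1},{"x":0,"y":-1,"z":0,"yaw":0.2},{"x":0,"y":-1,"z":0,"yaw":0.1}]' |tail -4
python3 -m inch '[{"x":0,"y":-1,"z":0,"yaw":0},{"x":0,"y":-0.7,"z":0,"yaw":0},{"x":0,"y":-0.5,"z":0,"yaw":0},{"x":0,"y":-0.3,"z":0,"yaw":0},{"x":0,"y":0,"z":0,"yaw":0}]' |tail -4
python3 go.py 0.533 0.0212 0.25 3.5
```

```text
tcp_pos: [0.5383, -0.1614, 0.2449]
eef_rot: [178.7, 0.6, 5.0]
contact_force: [-0.4, -0.6, -2.4]
gripper_width: 0.0089
t 7.65 tcp [ 0.5383 -0.1614  0.2449] rot [178.74   0.58   5.04] F [-0.4 -0.6 -2.4] w 0.0089 q5,6 [-67.  90.]
world d mm [ -5.3 182.6   5.1] yaw rows(4deg) 0.39
rows units total, current tool axes [ 0.43 -7.29 -0.37]
 in final tool axes [ 0.24 -7.3  -0.2 ]
tcp_pos: [0.529, -0.0553, 0.2437]
eef_rot: [178.8, 0.5, 3.0]
contact_force: [0.1, 0.7, -3.4]
gripper_width: 0.0089
tcp_pos: [0.5221, 0.0164, 0.2396]
eef_rot: [178.9, 0.7, 3.1]
contact_force: [-0.5, 0.1, -3.0]
gripper_width: 0.0087
t 8.48 tcp [0.5221 0.0164 0.2396] rot [178.88   0.7    3.13] F [-0.5  0.1 -3. ] w 0.0087 q5,6 [-66.  69.]
world d mm [10.9  4.8 10.4] yaw rows(4deg) -0.09
rows units total, current tool axes [ 0.44 -0.16 -0.43]
 in final tool axes [ 0.45 -0.17 -0.42]
```

```bash
python3 -m inch '[{"x":0.4,"y":-0.2,"z":0.3,"yaw":0},{"x":0.05,"y":0,"z":0.5,"yaw":-0.1},{"x":0,"y":0,"z":0.5,"yaw":0},{"x":0,"y":0,"z":0.3,"yaw":0},{"x":0,"y":0,"z":0.1,"yaw":0}]' |tail -4
python3 go.py 0.533 0.0212 0.187 3.5
python3 - <<'E'
from h import *
p,d,i=shot("top"); C=cloud(d,i); cv2.imwrite("pics/t1.png",cv2.resize(p[120:300,130:390,::-1],None,fx=3,fy=3,interpolation=cv2.INTER_CUBIC))
z=C[...,2]; hsv=cv2.cvtColor(p,cv2.COLOR_RGB2HSV); v,u=np.mgrid[:420,:560]
w=(hsv[...,0]>15)&(hsv[...,0]<35)&(hsv[...,1]>100)&(u>270)&(u<330)&(v>100)
vs,us=np.nonzero(w); b=vs.max(); print("wrench low px",b,us[vs==b]); print(onplane(us[vs==b].mean(),b+.5,.01,i)); blobs(w,C)
E
```

```text
tcp_pos: [0.5344, 0.0212, 0.194]
eef_rot: [178.9, 0.7, 3.5]
contact_force: [-0.3, -0.9, -3.5]
gripper_width: 0.009
t 8.9 tcp [0.5344 0.0212 0.194 ] rot [178.9    0.67   3.54] F [-0.3 -0.9 -3.5] w 0.009 q5,6 [-61.  69.]
world d mm [-1.4 -0.  -7. ] yaw rows(4deg) 0.01
rows units total, current tool axes [-0.05 -0.01  0.28]
 in final tool axes [-0.05 -0.    0.28]
wrench low px 419 [291 296 299]
[-0.0167  0.0022  0.01  ]
px [326. 104.] n 48 med [ 0.9017 -0.1154  0.03  ] rect c [ 903.3 -115.7] size [ 8.8 25.2] ang 5.0 z 0.0 0.04
px [305. 147.] n 332 med [ 0.7864 -0.0485  0.0108] rect c [574.8 -28.7] size [ 55.3 541.4] ang 85.3 z -0.005 1.389
```

View pics/t1.png

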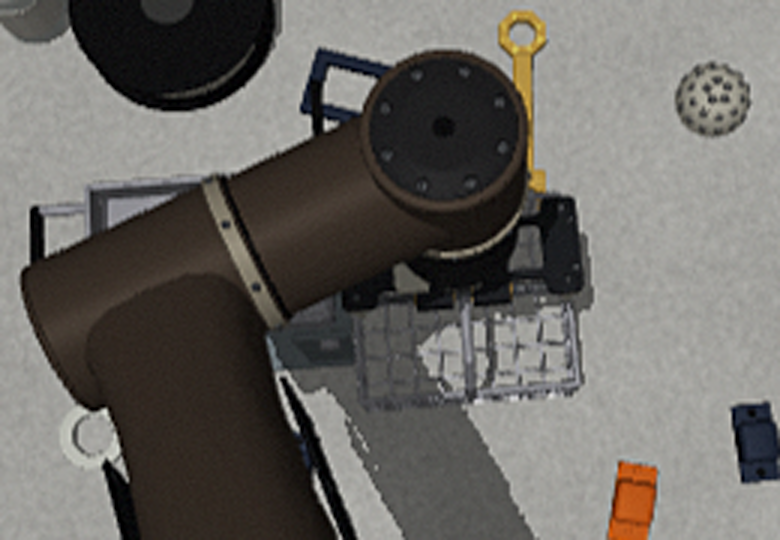

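Top crop: the held basket is just in front of the wrench, whose jaw end is at crop (538,190). I'll measure that gap from the wrist camera before setting down.

Run:
```python
from h import *
p,d,i=shot("wrist"); C=cloud(d,i); hsv=cv2.cvtColor(p,cv2.COLOR_RGB2HSV)
w=(hsv[...,0]>15)&(hsv[...,0]<35)&(hsv[...,1]>120)&(hsv[...,2]>100)&(d>0)
w[250:]=0
vs,us=np.nonzero(w); print(len(vs))
if len(vs):
  b=vs.max(); print("low px",b,us[vs==b], onplane(us[vs==b].mean(),b,.01,i)); P=C[w]; print(np.percentile(P,[1,50,99],axis=0))
cv2.imwrite("pics/w2.png",p[:,:,::-1])
# far rim: z .07-.1 
z=C[...,2]; m=(z>.075)&(z<.1)&(C[...,0]>.55)&(d>0); P=C[m]; print(m.sum(), np.percentile(P,[1,50,99],axis=0) if m.sum() else "")
```

```text
1249
low px 79 [369 371 373 375 376 377 378] [ 0.6387 -0.0615  0.01  ]
[[ 0.6387 -0.0645  0.008 ]
 [ 0.6598 -0.0487  0.0116]
 [ 0.6994 -0.0208  0.0137]]
3680 [[ 0.5521 -0.0778  0.076 ]
 [ 0.6219  0.017   0.0989]
 [ 0.6476  0.1733  0.1   ]]
```

View pics/w2.png

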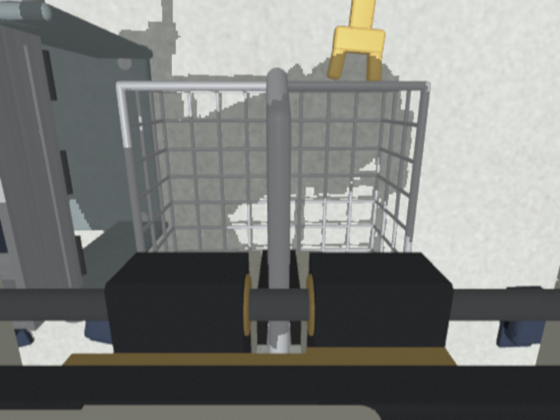

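Wrist view: the wrench jaw starts at x=0.639 and the basket's far edge will be at about 0.628, with clearance to the base plate as well. Setting down.

```bash
python3 -m inch '[{"x":0,"y":0,"z":0.15,"yaw":0},{"x":0,"y":0,"z":0.15,"yaw":0},{"x":0,"y":0,"z":0.15,"yaw":0},{"x":0,"y":0,"z":0.1,"yaw":0},{"x":0,"y":0,"z":0,"yaw":0}]' |tail -4
python3 -m inch '[{"x":0,"y":0,"z":0,"yaw":0},{"x":0,"y":0,"z":0,"yaw":0},{"x":0,"y":0,"z":0,"yaw":0},{"x":0,"y":0,"z":0,"yaw":0},{"x":0,"y":0,"z":0,"yaw":0}]' 0.2 |tail -4
python3 -m inch '[{"x":0,"y":0,"z":-0.4,"yaw":0},{"x":0,"y":0,"z":-0.8,"yaw":0},{"x":0,"y":0,"z":-1,"yaw":0},{"x":0,"y":0,"z":-1,"yaw":0},{"x":0,"y":0,"z":-1,"yaw":0}]'  |tail -4
python3 go.py 0.683 0.147 0.28 3.5
```

```text
tcp_pos: [0.5368, 0.0209, 0.1873]
eef_rot: [178.9, 0.2, 3.6]
contact_force: [0.2, -0.6, -3.9]
gripper_width: 0.009
tcp_pos: [0.5388, 0.0211, 0.1895]
eef_rot: [179.0, -0.1, 3.6]
contact_force: [0.2, -0.8, -0.6]
gripper_width: 0.0366
tcp_pos: [0.5355, 0.0219, 0.2943]
eef_rot: [178.8, 0.6, 3.6]
contact_force: [0.3, 0.8, -0.1]
gripper_width: 0.0527
t 10.25 tcp [0.5355 0.0219 0.2943] rot [178.76   0.57   3.59] F [ 0.3  0.8 -0.1] w 0.0527 q5,6 [-73.  69.]
world d mm [147.5 125.1 -14.3] yaw rows(4deg) 0.02
rows units total, current tool axes [ 6.21 -4.63  0.41]
 in final tool axes [ 6.19 -4.63  0.57]
```

```bash
python3 -m inch '[{"x":0.9,"y":-0.6,"z":0,"yaw":0},{"x":1,"y":-0.8,"z":0,"yaw":0},{"x":1,"y":-0.8,"z":0,"yaw":0},{"x":1,"y":-0.8,"z":0,"yaw":0},{"x":1,"y":-0.8,"z":0,"yaw":0}]' |tail -4|head -1
python3 -m inch '[{"x":0.9,"y":-0.6,"z":0.2,"yaw":0},{"x":0.2,"y":-0.2,"z":0.2,"yaw":0},{"x":0,"y":0,"z":0,"yaw":0}]' |tail -4|head -1
python3 - <<'E'
from h import *
p,d,i=shot("wrist"); C=cloud(d,i); z=C[...,2]; x,y=C[...,0],C[...,1]
m=(z>.183)&(z<.2)&(x>.637)&(x<.73)&(abs(y-.145)<.03)&(d>0); blobs(m,C,20)
cv2.imwrite("pics/w3.png",p[:,:,::-1])
E
python3 go.py 0.684 0.147 0.181 3.5
```

```text
tcp_pos: [0.6558, 0.1245, 0.3089]
tcp_pos: [0.6869, 0.1508, 0.298]
px [281. 224.] n 1312 med [0.6802 0.1465 0.1933] rect c [677.6 146.2] size [81.1 11. ] ang 2.2 z 0.188 0.196
t 10.97 tcp [0.6865 0.1502 0.2983] rot [178.96  -0.52   3.54] F [-0.1 -0.3  0.3] w 0.0528 q5,6 [-78.  64.]
world d mm [  -2.5   -3.2 -117.3] yaw rows(4deg) 0.01
rows units total, current tool axes [-0.15  0.04  4.69]
 in final tool axes [-0.11  0.12  4.69]
```

```bash
python3 -m inch '[{"x":0.05,"y":0.1,"z":0.6,"yaw":0},{"x":0.05,"y":0,"z":1,"yaw":0},{"x":0,"y":0,"z":1,"yaw":0},{"x":0,"y":0,"z":1,"yaw":0},{"x":0,"y":0,"z":0.8,"yaw":0}]' |tail -4|head -1
python3 go.py 0.688 0.1468 0.181 3.5
python3 -m inch '[{"x":0,"y":0,"z":0.2,"yaw":0},{"x":0,"y":0,"z":0,"yaw":0}]' |tail -4|head -1
python3 go.py 0.688 0.1468 0.181 3.5
```

```text
tcp_pos: [0.6905, 0.1428, 0.1962]
t 11.38 tcp [0.6905 0.1428 0.1962] rot [179.15  -1.27   3.51] F [ 0.1 -0.5  0.2] w 0.0522 q5,6 [-65.  65.]
world d mm [ -2.5   4.  -15.2] yaw rows(4deg) 0.0
rows units total, current tool axes [-0.1  -0.17  0.61]
 in final tool axes [-0.09 -0.16  0.61]
tcp_pos: [0.6872, 0.1401, 0.1885]
t 11.55 tcp [0.6872 0.1401 0.1885] rot [179.05  -0.95   3.42] F [-0.   0.7 -0.1] w 0.0528 q5,6 [-65.  65.]
world d mm [ 0.8  6.7 -7.5] yaw rows(4deg) -0.02
rows units total, current tool axes [ 0.04 -0.27  0.3 ]
 in final tool axes [ 0.05 -0.26  0.3 ]
```

```bash
python3 -m inch '[{"x":0,"y":-0.27,"z":0.3,"yaw":0},{"x":0,"y":0,"z":0.1,"yaw":0},{"x":0,"y":0,"z":0,"yaw":0},{"x":0,"y":0,"z":0,"yaw":0},{"x":0,"y":0,"z":0,"yaw":0}]' -1 12|tail -4
python3 -m inch '[{"x":0,"y":0,"z":0,"yaw":0},{"x":0,"y":0,"z":0,"yaw":0},{"x":0,"y":0,"z":0,"yaw":0},{"x":0,"y":0,"z":0,"yaw":0}]' -1 12|tail -4
python3 go.py 0.688 0.1468 0.181 3.5
```

```text
tcp_pos: [0.6882, 0.1472, 0.1844]
eef_rot: [179.2, -1.4, 3.4]
contact_force: [-0.2, 0.3, -0.2]
gripper_width: 0.0246
tcp_pos: [0.6888, 0.1467, 0.1859]
eef_rot: [179.2, -1.5, 3.4]
contact_force: [1.2, 1.8, -0.9]
gripper_width: 0.0094
t 12.3 tcp [0.6888 0.1467 0.1859] rot [179.15  -1.47   3.42] F [ 1.2  1.8 -0.9] w 0.0094 q5,6 [-64.  64.]
world d mm [-0.8  0.1 -4.9] yaw rows(4deg) -0.02
rows units total, current tool axes [-0.04 -0.01  0.19]
 in final tool axes [-0.03 -0.    0.2 ]
```

```bash
python3 -m inch '[{"x":0,"y":0.37,"z":0.09,"yaw":0},{"x":0,"y":0.37,"z":0.19,"yaw":0},{"x":0,"y":0.31,"z":0.28,"yaw":0},{"x":0,"y":0,"z":0,"yaw":0}]' |tail -4
python3 go.py 0.690 0.1205 0.1718 3.5
```

```text
tcp_pos: [0.6907, 0.1219, 0.1726]
eef_rot: [179.4, -1.6, 3.5]
contact_force: [0.6, 0.1, -2.5]
gripper_width: 0.0099
t 12.63 tcp [0.6907 0.1219 0.1726] rot [179.38  -1.57   3.52] F [ 0.6  0.1 -2.5] w 0.0099 q5,6 [-62.  66.]
world d mm [-0.7 -1.4 -0.8] yaw rows(4deg) 0.0
rows units total, current tool axes [-0.03  0.05  0.03]
 in final tool axes [-0.03  0.05  0.03]
```

```bash
python3 -m inch '[{"x":0,"y":0.25,"z":0.36,"yaw":0},{"x":0,"y":0.12,"z":0.42,"yaw":0},{"x":0,"y":0.02,"z":0.5,"yaw":0},{"x":0,"y":0,"z":0.1,"yaw":0},{"x":0,"y":0,"z":0,"yaw":0}]' |tail -4
python3 go.py 0.690 0.1112 0.1404 3.5
python3 -m inch '[{"x":0,"y":0,"z":0.15,"yaw":0},{"x":0,"y":0,"z":0.1,"yaw":0}]' |tail -4
python3 go.py 0.690 0.1112 0.1404 3.5
```

```text
tcp_pos: [0.6918, 0.1113, 0.1383]
eef_rot: [179.4, -1.6, 3.5]
contact_force: [-6.1, 2.2, 11.4]
gripper_width: 0.0095
t 13.05 tcp [0.6918 0.1113 0.1383] rot [179.41  -1.61   3.5 ] F [-6.1  2.2 11.4] w 0.0095 q5,6 [-58.  67.]
world d mm [-1.8 -0.1  2.1] yaw rows(4deg) -0.0
rows units total, current tool axes [-0.07  0.   -0.09]
 in final tool axes [-0.07 -0.   -0.08]
tcp_pos: [0.6929, 0.1115, 0.1354]
eef_rot: [179.4, -1.8, 3.6]
contact_force: [-7.7, 2.4, 14.4]
gripper_width: 0.0091
t 13.22 tcp [0.6929 0.1115 0.1354] rot [179.36  -1.78   3.59] F [-7.7  2.4 14.4] w 0.0091 q5,6 [-57.  67.]
world d mm [-2.9 -0.3  5. ] yaw rows(4deg) 0.02
rows units total, current tool axes [-0.11  0.01 -0.2 ]
 in final tool axes [-0.12  0.   -0.2 ]
```

```bash
python3 -m inch '[{"x":0,"y":0,"z":-0.1,"yaw":0},{"x":0,"y":0,"z":0,"yaw":0},{"x":0,"y":0,"z":0,"yaw":0},{"x":0,"y":0,"z":0,"yaw":0},{"x":0,"y":0,"z":0,"yaw":0}]' 0.2|tail -4
python3 -m inch '[{"x":0,"y":0,"z":-0.5,"yaw":0},{"x":0,"y":0,"z":-0.8,"yaw":0},{"x":0,"y":0,"z":-1,"yaw":0},{"x":0,"y":0,"z":-1,"yaw":0},{"x":0,"y":0,"z":-1,"yaw":0}]' |tail -4
python3 -m inch '[{"x":0,"y":0,"z":-0.8,"yaw":0},{"x":-0.2,"y":-0.8,"z":-0.4,"yaw":0},{"x":-0.4,"y":-1,"z":0,"yaw":0},{"x":-0.4,"y":-1,"z":0,"yaw":0},{"x":-0.4,"y":-1,"z":0,"yaw":0}]' |tail -4
python3 go.py 0.551 0.3938 0.28 3.5
```

```text
tcp_pos: [0.6937, 0.1109, 0.1367]
eef_rot: [179.3, -1.8, 3.6]
contact_force: [-0.4, 0.1, -0.1]
gripper_width: 0.0374
tcp_pos: [0.6868, 0.1104, 0.2412]
eef_rot: [179.0, -1.0, 3.5]
contact_force: [0.9, 1.3, -0.2]
gripper_width: 0.0526
tcp_pos: [0.6491, 0.2015, 0.2837]
eef_rot: [179.2, -1.8, 3.1]
contact_force: [0.4, -0.2, 0.3]
gripper_width: 0.0521
t 14.47 tcp [0.6491 0.2015 0.2837] rot [179.16  -1.8    3.12] F [ 0.4 -0.2  0.3] w 0.0521 q5,6 [-73.  58.]
world d mm [-98.1 192.3  -3.7] yaw rows(4deg) -0.09
rows units total, current tool axes [-3.5  -7.9  -0.08]
 in final tool axes [-3.45 -7.92  0.15]
```

```bash
python3 -m inch '[{"x":-0.5,"y":-1,"z":0,"yaw":0},{"x":-0.5,"y":-1,"z":0,"yaw":0},{"x":-0.5,"y":-1,"z":0,"yaw":0},{"x":-0.5,"y":-1,"z":0,"yaw":0},{"x":-0.4,"y":-1,"z":0,"yaw":0}]' |tail -4|head -1
python3 -m inch '[{"x":-0.4,"y":-0.9,"z":0,"yaw":0},{"x":-0.3,"y":-0.7,"z":0,"yaw":0},{"x":-0.1,"y":-0.3,"z":0,"yaw":-0.1},{"x":0,"y":0,"z":0,"yaw":0}]' |tail -4|head -1
python3 - <<'E'
from h import *
p,d,i=shot("wrist"); C=cloud(d,i); z=C[...,2]; x,y=C[...,0],C[...,1]
m=(z>.175)&(z<.2)&(abs(x-.55)<.07)&(y>.375)&(y<.42)&(d>0); blobs(m,C,20)
cv2.imwrite("pics/w4.png",p[:,:,::-1])
E
python3 go.py 0.551 0.3938 0.172 3.5
```

```text
tcp_pos: [0.5795, 0.3276, 0.2855]
tcp_pos: [0.5532, 0.3806, 0.2875]
px [262. 208.] n 2663 med [0.5633 0.3931 0.1849] rect c [555.2 386.7] size [111.   27.4] ang 2.5 z 0.179 0.189
t 15.27 tcp [0.5536 0.3799 0.2876] rot [179.35  -2.15   3.7 ] F [0.8 0.6 0.1] w 0.0523 q5,6 [-74.  41.]
world d mm [  -2.6   13.9 -115.6] yaw rows(4deg) 0.05
rows units total, current tool axes [-0.24 -0.61  4.61]
 in final tool axes [-0.07 -0.56  4.62]
```

```bash
python3 -m inch '[{"x":-0.1,"y":-0.6,"z":0.2,"yaw":0},{"x":0,"y":-0.05,"z":0.8,"yaw":0},{"x":0,"y":0,"z":1,"yaw":0},{"x":0,"y":0,"z":0.8,"yaw":0},{"x":0,"y":0,"z":0,"yaw":0}]' |tail -4|head -1
python3 go.py 0.551 0.3938 0.172 3.5
```

```text
tcp_pos: [0.556, 0.3934, 0.2185]
t 15.68 tcp [0.556  0.3934 0.2185] rot [179.54  -2.39   3.44] F [-0.3 -0.2 -1.4] w 0.0527 q5,6 [-65.  40.]
world d mm [ -5.    0.4 -46.5] yaw rows(4deg) -0.01
rows units total, current tool axes [-0.28 -0.04  1.85]
 in final tool axes [-0.2  -0.03  1.86]
```

```bash
python3 -m inch '[{"x":-0.1,"y":0,"z":0.8,"yaw":0},{"x":-0.1,"y":0,"z":0.8,"yaw":0},{"x":0,"y":0,"z":0.3,"yaw":0},{"x":0,"y":0,"z":0.05,"yaw":0},{"x":0,"y":0,"z":0,"yaw":0}]' |tail -4|head -1
python3 go.py 0.551 0.3938 0.172 3.5
python3 -m inch '[{"x":0,"y":0,"z":0,"yaw":0},{"x":0,"y":0,"z":0,"yaw":0},{"x":0,"y":0,"z":0,"yaw":0},{"x":0,"y":0,"z":0,"yaw":0},{"x":0,"y":0,"z":0,"yaw":0}]' -1 20|tail -4
python3 -m inch '[{"x":0,"y":0,"z":0,"yaw":0},{"x":0,"y":0,"z":0,"yaw":0},{"x":0,"y":0,"z":0,"yaw":0}]' |tail -4
python3 go.py 0.551 0.3938 0.172 3.5
```

```text
tcp_pos: [0.5573, 0.3922, 0.1732]
t 16.1 tcp [0.5573 0.3922 0.1732] rot [179.72  -2.67   3.24] F [ 0.6 -0.  -0.5] w 0.0525 q5,6 [-60.  39.]
world d mm [-6.3  1.6 -1.2] yaw rows(4deg) -0.07
rows units total, current tool axes [-0.25 -0.08  0.04]
 in final tool axes [-0.25 -0.08  0.05]
tcp_pos: [0.5594, 0.3919, 0.1782]
eef_rot: [179.8, -2.9, 3.2]
contact_force: [0.2, -0.5, -0.4]
gripper_width: 0.0251
tcp_pos: [0.5593, 0.3946, 0.1791]
eef_rot: [-179.9, -3.0, 3.2]
contact_force: [2.6, -4.9, -2.8]
gripper_width: 0.0114
t 16.77 tcp [0.5593 0.3946 0.1791] rot [-179.88   -3.      3.22] F [ 2.6 -4.9 -2.8] w 0.0114 q5,6 [-60.  39.]
world d mm [-8.3 -0.8 -7.1] yaw rows(4deg) -0.07
rows units total, current tool axes [-0.35  0.01  0.27]
 in final tool axes [-0.33  0.01  0.28]
```

```bash
python3 -m inch '[{"x":0,"y":0.15,"z":-0.74,"yaw":0},{"x":0,"y":0.15,"z":-0.74,"yaw":0},{"x":0,"y":0.25,"z":-0.71,"yaw":0},{"x":0,"y":0.25,"z":-0.71,"yaw":0}]' |tail -4
python3 go.py 0.556 0.3746 0.2516 3.5
```

```text
tcp_pos: [0.5599, 0.376, 0.2492]
eef_rot: [-179.9, -3.2, 3.3]
contact_force: [8.0, -5.5, -5.5]
gripper_width: 0.0113
t 17.1 tcp [0.5599 0.376  0.2492] rot [-179.92   -3.2     3.3 ] F [ 8.  -5.5 -5.5] w 0.0113 q5,6 [-67.  41.]
world d mm [-3.9 -1.4  2.4] yaw rows(4deg) -0.05
rows units total, current tool axes [-0.15  0.05 -0.1 ]
 in final tool axes [-0.16  0.05 -0.09]
```

```bash
python3 -m inch '[{"x":-0.1,"y":0.16,"z":-0.3,"yaw":0},{"x":-0.05,"y":0.14,"z":-0.27,"yaw":0},{"x":0,"y":0.14,"z":-0.27,"yaw":0},{"x":0,"y":0.14,"z":-0.27,"yaw":0},{"x":0,"y":0.14,"z":-0.27,"yaw":0}]' |tail -4
python3 -m inch '[{"x":0,"y":0,"z":0,"yaw":0},{"x":0,"y":0,"z":0,"yaw":0},{"x":0,"y":0,"z":0,"yaw":0},{"x":0,"y":0,"z":0,"yaw":0}]' |tail -4
python3 - <<'E'
from h import *
p,d,i=shot("scene"); cv2.imwrite("pics/s1.png",cv2.resize(p[60:300,150:470,::-1],None,fx=2.4,fy=2.4))
E
python3 go.py 0.556 0.3567 0.2849 3.5
```

```text
tcp_pos: [0.5607, 0.3555, 0.2883]
eef_rot: [-179.8, -3.8, 3.2]
contact_force: [6.9, -1.6, -4.2]
gripper_width: 0.011
tcp_pos: [0.5608, 0.3549, 0.2892]
eef_rot: [-179.8, -3.8, 3.1]
contact_force: [2.3, 1.0, -3.1]
gripper_width: 0.0111
t 17.9 tcp [0.5608 0.3549 0.2891] rot [-179.8    -3.79    3.13] F [ 3.3  1.3 -1.4] w 0.011 q5,6 [-71.  42.]
world d mm [-4.8  1.8 -4.2] yaw rows(4deg) -0.09
rows units total, current tool axes [-0.2  -0.08  0.16]
 in final tool axes [-0.19 -0.08  0.17]
```

View pics/s1.png

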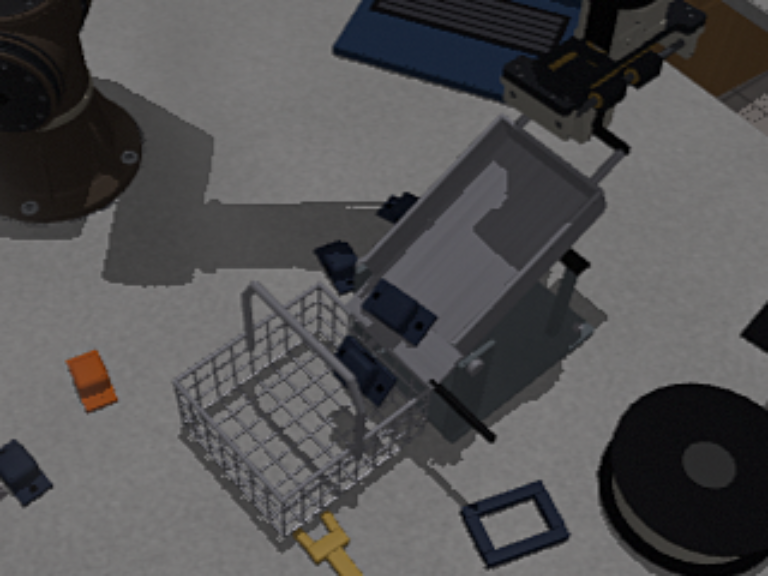

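Scene crop: the clips have slid to the lip, at (365,370) and (400,310). I'll keep tipping slowly.

```bash
python3 -m inch '[{"x":0,"y":0.15,"z":-0.2,"yaw":0},{"x":0,"y":0.18,"z":-0.24,"yaw":0},{"x":0,"y":0.18,"z":-0.24,"yaw":0},{"x":0,"y":0.18,"z":-0.24,"yaw":0},{"x":0,"y":0.18,"z":-0.24,"yaw":0}]' |tail -4
python3 -m inch '[{"x":0,"y":0,"z":0,"yaw":0},{"x":0,"y":0,"z":0,"yaw":0},{"x":0,"y":0,"z":0,"yaw":0},{"x":0,"y":0,"z":0,"yaw":0}]' |tail -4
python3 - <<'E'
from h import *
p,d,i=shot("scene"); cv2.imwrite("pics/s2.png",cv2.resize(p[100:300,200:440,::-1],None,fx=2.4,fy=2.4)); C=cloud(d,i)
hsv=cv2.cvtColor(p,cv2.COLOR_RGB2HSV)
blobs((hsv[...,0]>100)&(hsv[...,0]<130)&(hsv[...,1]>80)&(d>0)&(C[...,0]>.3)&(C[...,0]<.8)&(C[...,1]<.45),C)
E
```

```text
tcp_pos: [0.5619, 0.3347, 0.3167]
eef_rot: [-179.8, -3.9, 3.3]
contact_force: [6.5, -0.8, -5.1]
gripper_width: 0.0115
tcp_pos: [0.562, 0.3344, 0.3169]
eef_rot: [-179.8, -3.9, 3.3]
contact_force: [2.9, 0.5, -1.9]
gripper_width: 0.0112
px [397.  88.] n 48 med [0.5839 0.2981 0.3973] rect c [585.1 313.4] size [20.4 64. ] ang 8.3 z 0.378 0.415
px [314. 146.] n 78 med [0.357  0.2968 0.0213] rect c [351.8 300.6] size [30.6 40.4] ang 19.6 z 0.0 0.031
px [291. 170.] n 225 med [0.3911 0.1821 0.0229] rect c [420.9 171.7] size [ 40.2 163.1] ang 68.3 z 0.002 0.153
px [284. 237.] n 338 med [0.5614 0.0315 0.0249] rect c [553.3  33. ] size [74.2 37.3] ang 12.0 z 0.005 0.036
px [270. 253.] n 218 med [ 0.5832 -0.0295  0.0311] rect c [581.7 -30.8] size [66.8 39.8] ang 32.7 z 0.02 0.036
px [156. 258.] n 139 med [ 0.4143 -0.2732  0.0193] rect c [ 402.  -264.5] size [76.  35.3] ang 7.3 z 0.001 0.031
px [362. 277.] n 523 med [0.763  0.1173 0.0129] rect c [767.9 125.9] size [95.  70.1] ang 74.0 z 0.001 0.02
```

Both tray clips are in the basket, at (0.553,0.033) and (0.582,-0.031). Lowering the tray.

```bash
python3 -m inch '[{"x":0,"y":-0.4,"z":0.5,"yaw":0},{"x":0,"y":-0.42,"z":0.6,"yaw":0},{"x":0,"y":-0.36,"z":0.67,"yaw":0},{"x":0,"y":-0.36,"z":0.67,"yaw":0}]' |tail -4
python3 go.py 0.559 0.3746 0.2516 3.5
python3 -m inch '[{"x":0,"y":-0.25,"z":0.7,"yaw":0},{"x":0,"y":-0.25,"z":0.6,"yaw":0},{"x":0,"y":-0.15,"z":0.6,"yaw":0},{"x":0,"y":-0.1,"z":0.4,"yaw":0},{"x":0,"y":-0.05,"z":0.2,"yaw":0}]' |tail -4
python3 go.py 0.559 0.3946 0.1791 3.5
```

```text
tcp_pos: [0.5602, 0.3739, 0.2554]
eef_rot: [-179.8, -3.7, 3.3]
contact_force: [1.5, -5.5, -3.5]
gripper_width: 0.0111
t 19.03 tcp [0.5602 0.3739 0.2554] rot [-179.84   -3.67    3.25] F [ 1.5 -5.5 -3.5] w 0.0111 q5,6 [-67.  40.]
world d mm [-1.2  0.7 -3.8] yaw rows(4deg) -0.06
rows units total, current tool axes [-0.06 -0.03  0.15]
 in final tool axes [-0.05 -0.03  0.15]
tcp_pos: [0.5592, 0.3947, 0.1811]
eef_rot: [179.5, -3.2, 3.5]
contact_force: [-4.6, -9.2, 26.9]
gripper_width: 0.0113
t 19.45 tcp [0.5592 0.3947 0.1811] rot [179.47  -3.17   3.48] F [-4.6 -9.2 26.9] w 0.0113 q5,6 [-60.  39.]
world d mm [-0.2 -0.1 -2. ] yaw rows(4deg) -0.0
rows units total, current tool axes [-0.01  0.    0.08]
 in final tool axes [-0.01  0.    0.08]
```

```bash
python3 -m inch '[{"x":0,"y":0,"z":-0.08,"yaw":0},{"x":0,"y":0,"z":0,"yaw":0},{"x":0,"y":0,"z":0,"yaw":0},{"x":0,"y":0,"z":0,"yaw":0},{"x":0,"y":0,"z":0,"yaw":0}]' 0.2|tail -4
python3 -m inch '[{"x":0,"y":0,"z":-0.5,"yaw":0},{"x":0,"y":0,"z":-0.9,"yaw":0},{"x":0,"y":0,"z":-1,"yaw":0},{"x":0,"y":0,"z":-1,"yaw":0},{"x":0,"y":0,"z":-0.5,"yaw":0}]' |tail -4
python3 -m inch '[{"x":0.5,"y":0.8,"z":0,"yaw":0},{"x":0.5,"y":1,"z":0,"yaw":0},{"x":0.5,"y":1,"z":0,"yaw":0},{"x":0.5,"y":1,"z":0,"yaw":0},{"x":0.5,"y":1,"z":0,"yaw":0}]' |tail -4|head -1
python3 -m inch '[{"x":0.5,"y":1,"z":0,"yaw":0},{"x":0.5,"y":1,"z":0,"yaw":0},{"x":0.5,"y":1,"z":0,"yaw":0},{"x":0.5,"y":1,"z":0,"yaw":0},{"x":0.5,"y":1,"z":0,"yaw":0}]' |tail -4|head -1
python3 go.py 0.693 0.111 0.25 3.5
```

```text
tcp_pos: [0.559, 0.3961, 0.1832]
eef_rot: [179.5, -3.2, 3.5]
contact_force: [-0.8, -0.0, -0.4]
gripper_width: 0.0387
tcp_pos: [0.552, 0.3952, 0.2855]
eef_rot: [179.4, -3.0, 3.5]
contact_force: [0.8, 0.5, 0.9]
gripper_width: 0.0525
tcp_pos: [0.6231, 0.2822, 0.3048]
tcp_pos: [0.6967, 0.1557, 0.319]
t 21.12 tcp [0.6967 0.1557 0.319 ] rot [-179.69   -4.31    4.06] F [ 0.9  0.5 -0.7] w 0.0527 q5,6 [-75.  65.]
world d mm [ -3.7 -44.7 -69. ] yaw rows(4deg) 0.14
rows units total, current tool axes [-0.48  1.79  2.72]
 in final tool axes [-0.26  1.78  2.76]
```

```bash
python3 -m inch '[{"x":-0.1,"y":0.9,"z":0.3,"yaw":0},{"x":-0.1,"y":0.8,"z":0.8,"yaw":0},{"x":-0.1,"y":0,"z":0.8,"yaw":0.1},{"x":-0.1,"y":0,"z":0.6,"yaw":0},{"x":0,"y":0,"z":0,"yaw":0}]' |tail -4|head -1
python3 - <<'E'
from h import *
p,d,i=shot("wrist"); C=cloud(d,i); z=C[...,2]; x,y=C[...,0],C[...,1]
m=(z>.125)&(z<.165)&(x>.645)&(x<.73)&(abs(y-.105)<.04)&(d>0); blobs(m,C,20)
E
python3 go.py 0.690 0.1112 0.1384 3.5
```

```text
tcp_pos: [0.6985, 0.1042, 0.2633]
px [270. 240.] n 1126 med [0.6849 0.1108 0.1487] rect c [682.6 111. ] size [75.6  9.7] ang 3.2 z 0.143 0.151
px [235. 278.] n 361 med [0.6496 0.1384 0.1519] rect c [651.3 138.3] size [13.7 11.1] ang 85.8 z 0.125 0.161
t 21.58 tcp [0.6993 0.1044 0.2653] rot [-179.52   -5.06    3.23] F [0.2 0.1 0.6] w 0.0524 q5,6 [-68.  68.]
world d mm [  -9.3    6.8 -126.9] yaw rows(4deg) -0.07
rows units total, current tool axes [-0.8  -0.25  5.03]
 in final tool axes [-0.35 -0.3   5.08]
```

```bash
python3 -m inch '[{"x":-0.2,"y":-0.25,"z":0.7,"yaw":0},{"x":-0.2,"y":0,"z":1,"yaw":0},{"x":-0.2,"y":0,"z":1,"yaw":0},{"x":-0.2,"y":0,"z":1,"yaw":0},{"x":0,"y":0,"z":0.7,"yaw":0}]' |tail -4|head -1
python3 go.py 0.690 0.1112 0.1374 3.5
```

```text
tcp_pos: [0.6963, 0.1148, 0.1684]
t 22.0 tcp [0.6963 0.1148 0.1684] rot [-179.23   -6.37    3.41] F [-0.5 -0.5 -1. ] w 0.0525 q5,6 [-54.  66.]
world d mm [ -6.3  -3.6 -31. ] yaw rows(4deg) -0.02
rows units total, current tool axes [-0.4   0.15  1.2 ]
 in final tool axes [-0.26  0.13  1.24]
```

```bash
python3 -m inch '[{"x":-0.2,"y":0.1,"z":0.7,"yaw":0},{"x":-0.1,"y":0.05,"z":0.6,"yaw":0},{"x":0,"y":0,"z":0.1,"yaw":0}]' |tail -4|head -1
python3 go.py 0.690 0.1112 0.1374 3.5
python3 -m inch '[{"x":0,"y":0,"z":0.05,"yaw":0},{"x":0,"y":0,"z":0,"yaw":0},{"x":0,"y":0,"z":0,"yaw":0},{"x":0,"y":0,"z":0,"yaw":0},{"x":0,"y":0,"z":0,"yaw":0}]' -1 12|tail -4
python3 -m inch '[{"x":0,"y":0,"z":0,"yaw":0},{"x":0,"y":0,"z":0,"yaw":0},{"x":0,"y":0,"z":0,"yaw":0}]' |tail -4
```

```text
tcp_pos: [0.6942, 0.1136, 0.1343]
t 22.25 tcp [0.6942 0.1136 0.1343] rot [-179.21   -6.53    3.58] F [ 0.1 -0.1 -0.8] w 0.0524 q5,6 [-50.  66.]
world d mm [-4.2 -2.4  3.1] yaw rows(4deg) 0.02
rows units total, current tool axes [-0.16  0.08 -0.15]
 in final tool axes [-0.18  0.09 -0.13]
tcp_pos: [0.6983, 0.1163, 0.1405]
eef_rot: [-179.1, -7.0, 3.7]
contact_force: [-0.1, -0.7, 0.4]
gripper_width: 0.0246
tcp_pos: [0.6989, 0.1117, 0.1421]
eef_rot: [-179.4, -7.0, 3.7]
contact_force: [-0.1, 2.6, -2.3]
gripper_width: 0.0092
```

```bash
python3 -m inch '[{"x":0,"y":-0.02,"z":-0.46,"yaw":0},{"x":0,"y":-0.12,"z":-0.4,"yaw":0},{"x":0,"y":-0.23,"z":-0.36,"yaw":0},{"x":0,"y":-0.31,"z":-0.28,"yaw":0}]' |tail -4
python3 go.py 0.69 0.129 0.1796 3.5
```

```text
tcp_pos: [0.6976, 0.126, 0.1799]
eef_rot: [-179.5, -7.4, 3.6]
contact_force: [3.0, -4.3, -1.3]
gripper_width: 0.0094
t 23.25 tcp [0.6976 0.126  0.1799] rot [-179.46   -7.36    3.55] F [ 3.  -4.3 -1.3] w 0.0094 q5,6 [-54.  65.]
world d mm [-7.6  3.  -0.3] yaw rows(4deg) 0.01
rows units total, current tool axes [-0.3  -0.14 -0.02]
 in final tool axes [-0.3  -0.14  0.01]
```

```bash
python3 -m inch '[{"x":0,"y":-0.45,"z":-0.19,"yaw":0},{"x":0,"y":-0.37,"z":-0.05,"yaw":0},{"x":0,"y":-0.2,"z":0,"yaw":0},{"x":0,"y":-0.1,"z":0,"yaw":0}]' |tail -4
python3 go.py 0.69 0.1472 0.1866 3.5
```

```text
tcp_pos: [0.6965, 0.1481, 0.1919]
eef_rot: [-179.9, -7.5, 3.5]
contact_force: [6.5, -15.4, -3.9]
gripper_width: 0.0098
t 23.58 tcp [0.6965 0.1481 0.1919] rot [-179.93   -7.52    3.48] F [  6.5 -15.4  -3.9] w 0.0098 q5,6 [-56.  62.]
world d mm [-6.5 -0.9 -5.3] yaw rows(4deg) -0.01
rows units total, current tool axes [-0.29  0.02  0.17]
 in final tool axes [-0.26  0.02  0.21]
```

```bash
python3 -m inch '[{"x":0,"y":0.03,"z":0,"yaw":0},{"x":0,"y":0,"z":0,"yaw":0},{"x":0,"y":0,"z":0,"yaw":0},{"x":0,"y":0,"z":0,"yaw":0},{"x":0,"y":0,"z":0,"yaw":0}]' 0.5|tail -4
python3 -m inch '[{"x":0,"y":0,"z":-0.8,"yaw":0},{"x":0,"y":0,"z":-1,"yaw":0},{"x":0,"y":0,"z":-1,"yaw":0},{"x":0,"y":0,"z":-1,"yaw":0},{"x":0,"y":0,"z":-1,"yaw":0}]' |tail -4
python3 -m inch '[{"x":-1,"y":0.3,"z":-0.8,"yaw":0},{"x":-1,"y":0.8,"z":0,"yaw":0},{"x":-1,"y":1,"z":0,"yaw":0},{"x":-1,"y":1,"z":0,"yaw":0},{"x":-1,"y":1,"z":0,"yaw":0}]' |tail -4
python3 -m inch '[{"x":-1,"y":1,"z":0,"yaw":0},{"x":-1,"y":1,"z":0,"yaw":0},{"x":-1,"y":1,"z":0,"yaw":0},{"x":-1,"y":1,"z":0,"yaw":0},{"x":-1,"y":1,"z":0,"yaw":0}]' |tail -4
python3 - <<'E'
from h import *
p,d,i=shot("top"); C=cloud(d,i); cv2.imwrite("pics/t2.png",p[:,:,::-1])
hsv=cv2.cvtColor(p,cv2.COLOR_RGB2HSV)
blobs((hsv[...,0]>100)&(hsv[...,0]<130)&(hsv[...,1]>80)&(d>0)&(C[...,0]>.2)&(C[...,0]<.7)&(C[...,1]<.45)&(C[...,2]>.012)&(C[...,2]<.06),C)
E
python3 go.py 0.396 -0.26 0.15
```

```text
tcp_pos: [0.6965, 0.1472, 0.1915]
eef_rot: [-179.9, -7.5, 3.4]
contact_force: [-1.0, -0.4, 0.2]
gripper_width: 0.0373
tcp_pos: [0.6776, 0.1465, 0.3057]
eef_rot: [179.9, -6.7, 3.5]
contact_force: [0.5, -0.1, 0.5]
gripper_width: 0.0647
tcp_pos: [0.5594, 0.0398, 0.3167]
eef_rot: [-179.8, -7.4, 3.8]
contact_force: [-0.3, 0.3, 0.5]
gripper_width: 0.0656
tcp_pos: [0.4377, -0.0969, 0.3001]
eef_rot: [-179.7, -7.7, 4.0]
contact_force: [0.1, -0.5, 0.7]
gripper_width: 0.0657
px [300. 206.] n 295 med [ 0.5784 -0.0263  0.0312] rect c [579.9 -26.4] size [73.6 36.7] ang 31.6 z 0.017 0.039
px [277. 217.] n 134 med [0.5477 0.0416 0.0305] rect c [548.6  40.4] size [51.8 28.4] ang 10.1 z 0.012 0.037
px [185. 281.] n 172 med [0.3697 0.3102 0.0276] rect c [368.4 310.9] size [40.3 36.2] ang 18.1 z 0.014 0.035
t 25.3 tcp [ 0.4336 -0.0996  0.2996] rot [-179.67   -7.59    3.98] F [-6.5 -2.6 -3.6] w 0.0662 q5,6 [-66.  80.]
world d mm [ -37.6 -160.4 -149.6] yaw rows(4deg) 0.0
rows units total, current tool axes [-2.72  6.33  5.64]
 in final tool axes [-1.94  6.29  5.98]
```

View pics/t2.png

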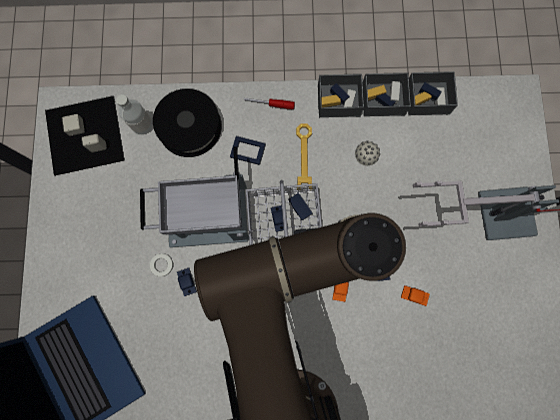

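Top view: the tray is empty and level with the gate up, and both clips are in the basket at (277,217) and (300,206). The tool has picked up a 7.6° pitch drift, so I'll see which motions undo it on the way to the clip at (0.396,-0.26).

```bash
python3 -m inch '[{"x":-0.2,"y":1,"z":0,"yaw":0},{"x":-0.2,"y":1,"z":0,"yaw":0},{"x":-0.2,"y":1,"z":0,"yaw":0},{"x":-0.2,"y":1,"z":0,"yaw":0},{"x":-0.2,"y":1,"z":0,"yaw":0}]' 1|sed -n 2,3p
python3 -m inch '[{"x":0,"y":0,"z":0,"yaw":0},{"x":0,"y":0,"z":0,"yaw":0},{"x":0,"y":0,"z":0,"yaw":0},{"x":0,"y":0,"z":0,"yaw":0},{"x":0,"y":0,"z":0,"yaw":0}]' |sed -n 2,3p
python3 -m inch '[{"x":0,"y":0,"z":-1,"yaw":0},{"x":0,"y":0,"z":-1,"yaw":0},{"x":0,"y":0,"z":-1,"yaw":0},{"x":0,"y":0,"z":-1,"yaw":0},{"x":0,"y":0,"z":-1,"yaw":0}]' |sed -n 2,3p
python3 -m inch '[{"x":0,"y":0,"z":0.3,"yaw":0},{"x":0,"y":0,"z":0.3,"yaw":0},{"x":0,"y":0,"z":0.3,"yaw":0},{"x":0,"y":0,"z":0.3,"yaw":0},{"x":0,"y":0,"z":0.3,"yaw":0}]' |sed -n 2,3p
python3 -m inch '[{"x":1,"y":0,"z":0,"yaw":0},{"x":1,"y":0,"z":0,"yaw":0},{"x":1,"y":0,"z":0,"yaw":0},{"x":1,"y":0,"z":0,"yaw":0},{"x":1,"y":0,"z":0,"yaw":0}]' |sed -n 2,3p
python3 -m inch '[{"x":-0.5,"y":0,"z":0,"yaw":0},{"x":-0.5,"y":0,"z":0,"yaw":0},{"x":-0.5,"y":0,"z":0,"yaw":0},{"x":-0.5,"y":0,"z":0,"yaw":0},{"x":-0.5,"y":0,"z":0,"yaw":0}]' |sed -n 2,3p
python3 go.py 0.396 -0.26 0.15 6
```

```text
tcp_pos: [0.4151, -0.2283, 0.2984]
eef_rot: [-179.6, -8.2, 4.3]
tcp_pos: [0.4147, -0.2309, 0.2984]
eef_rot: [-179.6, -8.2, 4.0]
tcp_pos: [0.3952, -0.2278, 0.4209]
eef_rot: [-179.3, -7.7, 4.4]
tcp_pos: [0.4032, -0.2251, 0.3891]
eef_rot: [-179.6, -8.4, 4.8]
tcp_pos: [0.5252, -0.2129, 0.3991]
eef_rot: [-179.4, -7.9, 4.7]
tcp_pos: [0.4646, -0.2167, 0.3801]
eef_rot: [-179.2, -7.1, 4.9]
t 27.8 tcp [ 0.4646 -0.2167  0.3801] rot [-179.21   -7.07    4.87] F [-1.   0.9  0.5] w 0.0877 q5,6 [-77. 100.]
world d mm [ -68.6  -43.3 -230.1] yaw rows(4deg) -0.28
rows units total, current tool axes [-3.99  1.61  8.76]
 in final tool axes [-2.91  1.44  9.2 ]
```

```bash
f(){ sed -n 2,3p | tr '\n' ' '; echo; }
python3 -m inch '[{"x":-0.5,"y":0,"z":0,"yaw":0},{"x":-0.5,"y":0,"z":0,"yaw":0},{"x":-0.5,"y":0,"z":0,"yaw":0},{"x":-0.5,"y":0,"z":0,"yaw":0},{"x":-0.5,"y":0,"z":0,"yaw":0}]' |f
python3 -m inch '[{"x":1,"y":0,"z":0,"yaw":0},{"x":1,"y":0,"z":0,"yaw":0},{"x":1,"y":0,"z":0,"yaw":0},{"x":1,"y":0,"z":0,"yaw":0},{"x":1,"y":0,"z":0,"yaw":0}]' |f
python3 -m inch '[{"x":-0.3,"y":0,"z":0,"yaw":0},{"x":-0.3,"y":0,"z":0,"yaw":0},{"x":-0.3,"y":0,"z":0,"yaw":0},{"x":-0.3,"y":0,"z":0,"yaw":0},{"x":-0.3,"y":0,"z":0,"yaw":0}]' |f
python3 -m inch '[{"x":-0.3,"y":0,"z":0,"yaw":0},{"x":-0.3,"y":0,"z":0,"yaw":0},{"x":-0.3,"y":0,"z":0,"yaw":0},{"x":-0.3,"y":0,"z":0,"yaw":0},{"x":-0.3,"y":0,"z":0,"yaw":0}]' |f
python3 -m inch '[{"x":1,"y":0,"z":0,"yaw":0},{"x":0,"y":0,"z":0,"yaw":0},{"x":1,"y":0,"z":0,"yaw":0},{"x":0,"y":0,"z":0,"yaw":0},{"x":0,"y":0,"z":0,"yaw":0}]' |f
python3 -m inch '[{"x":-1,"y":0,"z":0,"yaw":0},{"x":-1,"y":0,"z":0,"yaw":0},{"x":-1,"y":0,"z":0,"yaw":0},{"x":0,"y":0,"z":0,"yaw":0},{"x":0,"y":0,"z":0,"yaw":0}]' |f
python3 -m inch '[{"x":0,"y":0,"z":0,"yaw":1},{"x":0,"y":0,"z":0,"yaw":1},{"x":0,"y":0,"z":0,"yaw":1},{"x":0,"y":0,"z":0,"yaw":1},{"x":0,"y":0,"z":0,"yaw":1}]' |f
python3 -m inch '[{"x":0,"y":0,"z":0,"yaw":-1},{"x":0,"y":0,"z":0,"yaw":-1},{"x":0,"y":0,"z":0,"yaw":-1},{"x":0,"y":0,"z":0,"yaw":-1},{"x":0,"y":0,"z":0,"yaw":-1}]' |f
```

```text
tcp_pos: [0.3933, -0.2227, 0.373] eef_rot: [-179.3, -7.3, 4.8] 
tcp_pos: [0.5095, -0.2137, 0.3949] eef_rot: [-179.4, -7.9, 4.6] 
tcp_pos: [0.472, -0.217, 0.3879] eef_rot: [-179.3, -7.8, 4.7] 
tcp_pos: [0.4283, -0.2207, 0.3839] eef_rot: [-179.4, -8.0, 4.6] 
tcp_pos: [0.4749, -0.2172, 0.3926] eef_rot: [-179.4, -8.2, 4.5] 
tcp_pos: [0.3967, -0.223, 0.3792] eef_rot: [-179.4, -8.0, 4.6] 
tcp_pos: [0.3964, -0.2231, 0.38] eef_rot: [-176.6, -7.4, -16.3] 
tcp_pos: [0.3977, -0.2231, 0.3798] eef_rot: [-179.4, -8.1, 4.2]
```

The drift doesn't reverse usefully, but an 8° lean about the jaw axis is workable. On to the clip.

Run:
```python
from h import *
p,d,i=shot("wrist"); C=cloud(d,i); cv2.imwrite("pics/w5.png",p[:,:,::-1])
hsv=cv2.cvtColor(p,cv2.COLOR_RGB2HSV)
blobs((hsv[...,0]>100)&(hsv[...,0]<130)&(hsv[...,1]>80)&(d>0)&(C[...,0]>.2)&(C[...,0]<.7)&(C[...,1]<.45)&(C[...,2]>-.005)&(C[...,2]<.06),C,200)
p,d,i=shot("top"); C=cloud(d,i)
hsv=cv2.cvtColor(p,cv2.COLOR_RGB2HSV)
blobs((hsv[...,0]>100)&(hsv[...,0]<130)&(hsv[...,1]>80)&(d>0)&(C[...,0]>.2)&(C[...,0]<.7)&(C[...,1]<.45)&(C[...,2]>-.005)&(C[...,2]<.06),C)
```

```text
px [300. 206.] n 282 med [ 0.5801 -0.0245  0.0319] rect c [579.6 -25.8] size [73.4 35.5] ang 33.2 z 0.004 0.04
px [277. 217.] n 200 med [0.5478 0.0417 0.0286] rect c [547.6  38.5] size [73.8 31.8] ang 10.9 z 0.003 0.038
px [227. 276.] n 277 med [0.3789 0.1921 0.0244] rect c [378.4 191.3] size [36.8 72. ] ang 79.3 z -0.001 0.037
px [186. 282.] n 285 med [0.3666 0.3106 0.0246] rect c [366.7 311. ] size [72.3 37.9] ang 18.7 z -0.002 0.036
```

View pics/w5.png

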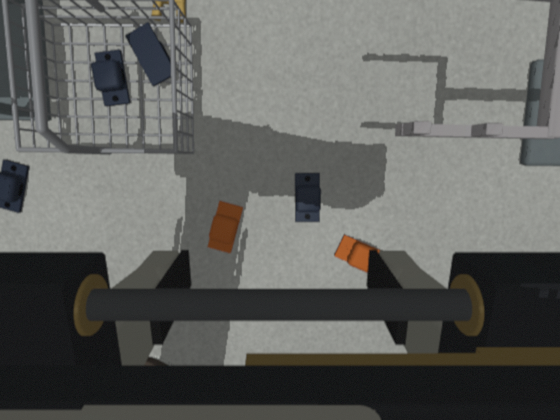

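Wrist view: candidates are slate (307,197), orange (225,228) and orange (360,253). The slate one has the clip shape and is the one meant. The two clips in the basket show at (110,75) and (150,52).

```bash
python3 - <<'E'
from h import *
p,d,i=shot("wrist"); C=cloud(d,i)
hsv=cv2.cvtColor(p,cv2.COLOR_RGB2HSV); print(hsv[197,307],d[197,307],C[197,307],onplane(307,197,.02,i))
m=(p.max(2)<75)&(hsv[...,0]>95)&(hsv[...,0]<135)&(hsv[...,1]>50); m[:,:260]=0; m[:,340:]=0; m[:165]=0; m[240:]=0
vs,us=np.nonzero(m); W=np.array([onplane(u,v,.02,i)[:2]*1000 for u,v in zip(us,vs)],np.float32); print(len(vs),cv2.minAreaRect(W))
E
python3 go.py 0.396 -0.26 0.15 6
```

```text
[109  67  42] 0.50805384 [ 0.4021 -0.2607  0.0303] [ 0.401  -0.2616  0.02  ]
945 ((400.7813720703125, -262.3995056152344), (68.78626251220703, 34.24833297729492), 4.587906360626221)
t 31.28 tcp [ 0.3976 -0.2231  0.3798] rot [-179.31   -8.1     3.92] F [0.3 0.2 0.2] w 0.0876 q5,6 [-77. 101.]
world d mm [  -1.6  -36.9 -229.8] yaw rows(4deg) -0.52
rows units total, current tool axes [-1.46  1.58  9.06]
 in final tool axes [-0.22  1.46  9.19]
```

```bash
f(){ sed -n 2,3p | tr '\n' ' '; echo; }
python3 -m inch '[{"x":-0.1,"y":0.8,"z":0.8,"yaw":-0.4},{"x":-0.2,"y":0.7,"z":1,"yaw":0},{"x":-0.2,"y":0,"z":1,"yaw":0},{"x":-0.15,"y":0,"z":1,"yaw":0},{"x":-0.15,"y":0,"z":1,"yaw":0}]' 0.6|f
python3 -m inch '[{"x":-0.15,"y":0,"z":1,"yaw":0},{"x":-0.15,"y":0,"z":1,"yaw":0},{"x":-0.15,"y":0,"z":1,"yaw":0},{"x":-0.15,"y":0,"z":1,"yaw":0}]' |f
python3 go.py 0.399 -0.2615 0.017 5.5
```

```text
tcp_pos: [0.4025, -0.2629, 0.2607] eef_rot: [-179.8, -8.9, 4.9] 
tcp_pos: [0.4032, -0.2631, 0.1554] eef_rot: [-179.8, -9.0, 4.2] 
t 32.03 tcp [ 0.4032 -0.2631  0.1554] rot [-179.75   -8.97    4.19] F [0.5 0.5 0.4] w 0.07 q5,6 [-46. 109.]
world d mm [  -4.2    1.6 -138.4] yaw rows(4deg) -0.33
rows units total, current tool axes [-1.02 -0.05  5.45]
 in final tool axes [-0.16 -0.08  5.54]
```

```bash
f(){ sed -n 2,3p | tr '\n' ' '; echo; }
python3 -m inch '[{"x":-0.2,"y":0,"z":1,"yaw":-0.3},{"x":-0.2,"y":0,"z":1,"yaw":0},{"x":-0.2,"y":0,"z":1,"yaw":0},{"x":-0.2,"y":0,"z":0.9,"yaw":0}]' |f
python3 go.py 0.399 -0.2615 0.017 5.5
```

```text
tcp_pos: [0.3991, -0.2635, 0.0519] eef_rot: [-179.9, -9.1, 4.8] 
t 32.37 tcp [ 0.3991 -0.2635  0.0519] rot [-179.92   -9.08    4.8 ] F [-0.3  0.8 -0.4] w 0.0698 q5,6 [-30. 111.]
world d mm [ -0.1   2.  -34.9] yaw rows(4deg) -0.18
rows units total, current tool axes [-0.22 -0.08  1.38]
 in final tool axes [ 0.   -0.08  1.39]
```

```bash
f(){ sed -n 2,5p | tr '\n' ' '; echo; }
python3 -m inch '[{"x":-0.1,"y":-0.05,"z":0.7,"yaw":-0.1},{"x":-0.1,"y":-0.03,"z":0.5,"yaw":0},{"x":0,"y":0,"z":0.2,"yaw":0},{"x":0,"y":0,"z":0.1,"yaw":0}]' |f
python3 go.py 0.399 -0.2615 0.016 5.5
python3 -m inch '[{"x":0,"y":0,"z":0.05,"yaw":0},{"x":0,"y":0,"z":0,"yaw":0},{"x":0,"y":0,"z":0,"yaw":0},{"x":0,"y":0,"z":0,"yaw":0},{"x":0,"y":0,"z":0,"yaw":0}]' -1 25|f
python3 -m inch '[{"x":0,"y":0,"z":0,"yaw":0},{"x":0,"y":0,"z":0,"yaw":0}]' -1 25|f
python3 go.py
```

```text
tcp_pos: [0.3972, -0.261, 0.0109] eef_rot: [-179.8, -8.6, 4.7] contact_force: [-34.5, 22.9, 123.2] gripper_width: 0.0701 
t 32.7 tcp [ 0.3972 -0.261   0.0109] rot [-179.79   -8.61    4.7 ] F [-34.5  22.9 123.2] w 0.0701 q5,6 [-24. 112.]
world d mm [ 1.8 -0.5  5.1] yaw rows(4deg) -0.2
rows units total, current tool axes [ 0.1   0.03 -0.19]
 in final tool axes [ 0.07  0.03 -0.2 ]
tcp_pos: [0.4006, -0.2624, 0.0152] eef_rot: [-179.9, -8.9, 4.4] contact_force: [-0.2, 0.4, 0.9] gripper_width: 0.0421 
tcp_pos: [0.4008, -0.2625, 0.0152] eef_rot: [-179.9, -8.9, 4.3] contact_force: [-1.9, -0.3, 4.3] gripper_width: 0.038 
t 33.28 tcp [ 0.4008 -0.2625  0.0152] rot [-179.89   -8.94    4.31] F [-1.9 -0.3  4.3] w 0.038 q5,6 [-24. 112.]
```

The force read about 130 N for an instant when the fingertips met the table. That is over the 120 N limit, and I'll report it. From here I'll stop at a higher z and slow down near the bench. The clip is held at 38 mm.

```bash
f(){ sed -n 2,5p | tr '\n' ' '; echo; }
python3 -m inch '[{"x":0,"y":0,"z":-0.3,"yaw":0},{"x":0,"y":0,"z":-0.7,"yaw":0},{"x":0,"y":0,"z":-1,"yaw":0},{"x":0,"y":0,"z":-1,"yaw":0},{"x":0.1,"y":0,"z":-1,"yaw":0}]' |f
python3 -m inch '[{"x":0.2,"y":0,"z":-1,"yaw":0},{"x":0.2,"y":0,"z":-1,"yaw":0},{"x":0.2,"y":0,"z":-1,"yaw":0},{"x":0.3,"y":-0.5,"z":-1,"yaw":0},{"x":0.3,"y":-1,"z":-0.5,"yaw":0}]' |f
python3 -m inch '[{"x":0.5,"y":-1,"z":0,"yaw":0},{"x":0.5,"y":-1,"z":0,"yaw":0},{"x":0.5,"y":-1,"z":0,"yaw":0},{"x":0.5,"y":-1,"z":0,"yaw":0},{"x":0.5,"y":-1,"z":0,"yaw":0}]' |f
python3 go.py 0.50 -0.039 0.157 5
```

```text
tcp_pos: [0.3828, -0.2624, 0.1127] eef_rot: [-179.6, -8.1, 4.2] contact_force: [1.1, 0.2, -0.2] gripper_width: 0.0379 
tcp_pos: [0.3914, -0.2262, 0.2381] eef_rot: [-179.7, -8.1, 3.9] contact_force: [0.9, 0.9, -1.3] gripper_width: 0.0376 
tcp_pos: [0.4446, -0.0938, 0.2559] eef_rot: [-179.7, -8.7, 3.5] contact_force: [0.5, -0.7, -0.1] gripper_width: 0.0377 
t 34.53 tcp [ 0.4446 -0.0938  0.2559] rot [-179.73   -8.72    3.51] F [ 0.5 -0.7 -0.1] w 0.0377 q5,6 [-58.  79.]
world d mm [ 55.4  54.8 -98.9] yaw rows(4deg) -0.37
rows units total, current tool axes [ 1.72 -2.03  4.28]
 in final tool axes [ 2.4  -1.99  3.96]
```

```bash
f(){ sed -n 2,5p | tr '\n' ' '; echo; }
python3 -m inch '[{"x":0.8,"y":-0.9,"z":0.1,"yaw":0},{"x":0.8,"y":-0.8,"z":0.2,"yaw":0},{"x":0,"y":-0.1,"z":0.9,"yaw":0},{"x":0,"y":0,"z":0.9,"yaw":0},{"x":0,"y":0,"z":0.9,"yaw":0}]' |f
python3 go.py 0.50 -0.039 0.157 5
```

```text
tcp_pos: [0.4981, -0.0368, 0.1947] eef_rot: [-179.6, -9.5, 3.9] contact_force: [-0.7, 0.6, -0.2] gripper_width: 0.0377 
t 34.95 tcp [ 0.4981 -0.0368  0.1947] rot [-179.61   -9.53    3.86] F [-0.7  0.6 -0.2] w 0.0377 q5,6 [-48.  72.]
world d mm [  1.9  -2.2 -37.7] yaw rows(4deg) -0.28
rows units total, current tool axes [-0.18  0.1   1.5 ]
 in final tool axes [0.07 0.09 1.51]
```

```bash
f(){ sed -n 2,5p | tr '\n' ' '; echo; }
python3 -m inch '[{"x":0,"y":0.1,"z":0.7,"yaw":0},{"x":0,"y":0,"z":0.6,"yaw":0},{"x":0,"y":0,"z":0.2,"yaw":0},{"x":0,"y":0,"z":0,"yaw":0}]' |f
python3 -m inch '[{"x":0,"y":0,"z":0,"yaw":0},{"x":0,"y":0,"z":0,"yaw":0},{"x":0,"y":0,"z":0,"yaw":0}]' 0.15|f
python3 -m inch '[{"x":0,"y":0,"z":-0.5,"yaw":0},{"x":0,"y":0,"z":-1,"yaw":0},{"x":0,"y":0,"z":-1,"yaw":0},{"x":0,"y":0,"z":-1,"yaw":0},{"x":-0.3,"y":0,"z":-0.6,"yaw":0.5}]' |f
python3 -m inch '[{"x":-1,"y":-0.8,"z":0,"yaw":1},{"x":-1,"y":-1,"z":0,"yaw":1},{"x":-0.5,"y":-1,"z":0,"yaw":1},{"x":-0.3,"y":-1,"z":0,"yaw":0.5},{"x":0,"y":-1,"z":0,"yaw":0}]' 0.6|f
python3 - <<'E'
from h import *
p,d,i=shot("top"); C=cloud(d,i)
hsv=cv2.cvtColor(p,cv2.COLOR_RGB2HSV)
blobs((hsv[...,0]>100)&(hsv[...,0]<130)&(hsv[...,1]>80)&(d>0)&(C[...,0]>.2)&(C[...,0]<.7)&(C[...,1]<.45)&(C[...,2]>-.005)&(C[...,2]<.06),C)
E
python3 go.py 0.3784 0.1915 0.1 -11.5
```

```text
tcp_pos: [0.5014, -0.0388, 0.1523] eef_rot: [-179.7, -9.1, 3.9] contact_force: [-0.0, 0.6, 0.7] gripper_width: 0.0382 
tcp_pos: [0.5018, -0.0389, 0.1545] eef_rot: [-179.7, -9.2, 3.9] contact_force: [-0.9, -0.3, -0.1] gripper_width: 0.0492 
tcp_pos: [0.4773, -0.0416, 0.2597] eef_rot: [-179.4, -9.1, 1.8] contact_force: [1.0, -0.1, 0.8] gripper_width: 0.0503 
tcp_pos: [0.4206, 0.0796, 0.2637] eef_rot: [-176.3, -9.5, -13.8] contact_force: [-0.4, -0.3, 0.1] gripper_width: 0.0696 
px [300. 206.] n 297 med [ 0.5791 -0.0263  0.0315] rect c [579.4 -26.2] size [73.7 36. ] ang 32.5 z 0.003 0.041
px [277. 218.] n 207 med [0.5455 0.0415 0.0275] rect c [547.7  39.7] size [72.5 31.5] ang 8.9 z 0.001 0.038
px [309. 235.] n 262 med [ 0.4926 -0.0512  0.0285] rect c [495.3 -52.9] size [35.9 69.3] ang 84.6 z 0.004 0.041
px [186. 282.] n 292 med [0.3657 0.3103 0.0237] rect c [366.6 310.9] size [72.2 37.8] ang 19.0 z -0.0 0.036
t 36.42 tcp [0.423  0.0829 0.2647] rot [-176.19   -9.66  -13.69] F [3.3 3.3 2.7] w 0.0698 q5,6 [-58.  30.]
world d mm [ -44.6  108.6 -164.7] yaw rows(4deg) -0.55
rows units total, current tool axes [-3.83 -3.39  6.27]
 in final tool axes [-2.61 -3.9   6.59]
```

```bash
f(){ sed -n 2,5p | tr '\n' ' '; echo; }
python3 -m inch '[{"x":-0.6,"y":-0.7,"z":0.1,"yaw":-0.1},{"x":-0.7,"y":-0.8,"z":0.2,"yaw":-0.2},{"x":-0.7,"y":-0.7,"z":0.6,"yaw":-0.1},{"x":-0.6,"y":-0.6,"z":0.8,"yaw":0},{"x":-0.4,"y":-0.4,"z":0.9,"yaw":0}]' |f
python3 -m inch '[{"x":-0.3,"y":-0.1,"z":0.9,"yaw":0},{"x":-0.3,"y":0,"z":0.9,"yaw":0},{"x":-0.2,"y":0,"z":0.9,"yaw":0},{"x":0,"y":0,"z":0,"yaw":0}]' |f
python3 - <<'E'
from h import *
p,d,i=shot("wrist"); C=cloud(d,i); hsv=cv2.cvtColor(p,cv2.COLOR_RGB2HSV)
blobs((hsv[...,0]>100)&(hsv[...,0]<130)&(hsv[...,1]>50)&(d>0)&(abs(C[...,0]-.38)<.08)&(abs(C[...,1]-.19)<.08)&(C[...,2]>.002)&(C[...,2]<.06),C,200)
E
python3 go.py 0.3784 0.1915 0.018 -11.5
```

```text
tcp_pos: [0.3817, 0.187, 0.2027] eef_rot: [-175.3, -10.4, -12.2] contact_force: [1.1, 0.1, -0.3] gripper_width: 0.0704 
tcp_pos: [0.3748, 0.2007, 0.1322] eef_rot: [-174.9, -10.5, -11.9] contact_force: [-1.5, -0.7, -0.4] gripper_width: 0.0704 
px [302. 223.] n 3883 med [0.385  0.1905 0.0264] rect c [381.9 191.2] size [36.  73.5] ang 78.3 z 0.004 0.03
t 37.22 tcp [0.3756 0.2013 0.1341] rot [-174.82  -10.59  -11.93] F [ 0.4 -0.2  1.4] w 0.07 q5,6 [-36.   4.]
world d mm [   2.8   -9.8 -116.1] yaw rows(4deg) -0.11
rows units total, current tool axes [-0.67  0.77  4.55]
 in final tool axes [0.19 0.36 4.64]
```

```bash
f(){ sed -n 2,5p | tr '\n' ' '; echo; }
python3 -m inch '[{"x":-0.1,"y":0.25,"z":0.8,"yaw":0},{"x":-0.1,"y":0.2,"z":0.9,"yaw":0},{"x":-0.1,"y":0.1,"z":0.9,"yaw":0},{"x":-0.1,"y":0.1,"z":0.6,"yaw":0},{"x":0,"y":0,"z":0,"yaw":0}]' 0.2|f
python3 go.py 0.380 0.1914 0.022 -11.5
```

```text
tcp_pos: [0.3915, 0.2018, 0.0685] eef_rot: [-174.0, -10.3, -11.9] contact_force: [-0.2, -0.5, 0.1] gripper_width: 0.0528 
t 37.63 tcp [0.3915 0.2018 0.0685] rot [-174.01  -10.33  -11.89] F [-0.2 -0.5  0.1] w 0.0528 q5,6 [-21.   1.]
world d mm [-11.5 -10.4 -46.5] yaw rows(4deg) -0.1
rows units total, current tool axes [-0.69  0.68  1.7 ]
 in final tool axes [-0.37  0.5   1.86]
```

```bash
f(){ sed -n 2,5p | tr '\n' ' '; echo; }
python3 -m inch '[{"x":-0.4,"y":0.35,"z":0.3,"yaw":0},{"x":-0.3,"y":0.3,"z":0.4,"yaw":0},{"x":0,"y":0.05,"z":0.3,"yaw":0},{"x":0,"y":0,"z":0,"yaw":0}]' |f
python3 go.py 0.380 0.1914 0.022 -11.5
```

```text
tcp_pos: [0.3878, 0.1949, 0.054] eef_rot: [-174.0, -9.0, -11.8] contact_force: [0.0, 0.1, 0.3] gripper_width: 0.0527 
t 37.97 tcp [0.3878 0.1949 0.054 ] rot [-173.99   -9.03  -11.85] F [0.  0.1 0.3] w 0.0527 q5,6 [-19.   4.]
world d mm [ -7.8  -3.5 -32. ] yaw rows(4deg) -0.09
rows units total, current tool axes [-0.47  0.33  1.19]
 in final tool axes [-0.28  0.2   1.28]
```

```bash
f(){ sed -n 2,5p | tr '\n' ' '; echo; }
python3 -m inch '[{"x":-0.35,"y":0.25,"z":0.3,"yaw":0},{"x":-0.3,"y":0.2,"z":0.4,"yaw":0},{"x":-0.1,"y":0.05,"z":0.3,"yaw":0},{"x":0,"y":0,"z":0,"yaw":0}]' |f
python3 go.py 0.380 0.1914 0.022 -11.5
```

```text
tcp_pos: [0.3809, 0.1917, 0.0353] eef_rot: [-174.1, -7.4, -11.7] contact_force: [-0.6, 0.1, -0.2] gripper_width: 0.0529 
t 38.3 tcp [0.3809 0.1917 0.0353] rot [-174.15   -7.45  -11.68] F [-0.6  0.1 -0.2] w 0.0529 q5,6 [-17.   7.]
world d mm [ -0.9  -0.3 -13.3] yaw rows(4deg) -0.04
rows units total, current tool axes [-0.1   0.07  0.52]
 in final tool axes [-0.03  0.02  0.53]
```

```bash
f(){ sed -n 2,5p | tr '\n' ' '; echo; }
python3 -m inch '[{"x":-0.05,"y":0.05,"z":0.2,"yaw":0},{"x":-0.05,"y":0,"z":0.15,"yaw":0},{"x":0,"y":0,"z":0.1,"yaw":0}]' |f
python3 -m inch '[{"x":0,"y":0,"z":0,"yaw":0},{"x":0,"y":0,"z":0,"yaw":0},{"x":0,"y":0,"z":0,"yaw":0},{"x":0,"y":0,"z":0,"yaw":0}]' -1 25|f
python3 go.py 0.380 0.1914 0.022 -11.5
```

```text
tcp_pos: [0.3825, 0.1927, 0.0253] eef_rot: [-174.2, -7.0, -11.6] contact_force: [0.4, -1.4, -0.2] gripper_width: 0.0526 
tcp_pos: [0.3825, 0.1925, 0.0245] eef_rot: [-174.3, -7.0, -11.6] contact_force: [-0.5, 0.3, -0.5] gripper_width: 0.0384 
t 38.88 tcp [0.3825 0.1925 0.0245] rot [-174.35   -6.96  -11.6 ] F [-0.5  0.3 -0.5] w 0.0384 q5,6 [-16.   7.]
world d mm [-2.5 -1.1 -2.5] yaw rows(4deg) -0.02
rows units total, current tool axes [-0.1   0.07  0.08]
 in final tool axes [-0.09  0.06  0.1 ]
```

```bash
f(){ sed -n 2,5p | tr '\n' ' '; echo; }
python3 -m inch '[{"x":0,"y":0,"z":0,"yaw":0},{"x":0,"y":0,"z":-0.3,"yaw":0},{"x":0,"y":0,"z":-0.7,"yaw":0},{"x":0,"y":0,"z":-1,"yaw":0},{"x":0,"y":0,"z":-1,"yaw":0}]' |f
python3 -m inch '[{"x":0.1,"y":0,"z":-1,"yaw":0},{"x":0.1,"y":0,"z":-1,"yaw":0},{"x":0.1,"y":0.2,"z":-1,"yaw":0},{"x":0.2,"y":0.4,"z":-1,"yaw":-0.5},{"x":0.3,"y":0.8,"z":-1,"yaw":-1}]' |f
python3 -m inch '[{"x":0.3,"y":0.9,"z":-0.5,"yaw":-1},{"x":0.4,"y":1,"z":0,"yaw":-1},{"x":0.5,"y":1,"z":0,"yaw":-0.5},{"x":0.5,"y":1,"z":0,"yaw":0},{"x":0.5,"y":1,"z":0,"yaw":0}]' |f
python3 go.py 0.535 -0.039 0.157 3.5
```

```text
tcp_pos: [0.3694, 0.1837, 0.0964] eef_rot: [-175.0, -6.6, -11.6] contact_force: [0.6, 1.5, -0.5] gripper_width: 0.0387 
tcp_pos: [0.3644, 0.1373, 0.2263] eef_rot: [-175.5, -7.1, -5.3] contact_force: [1.3, 1.1, -0.3] gripper_width: 0.0382 
tcp_pos: [0.4229, 0.0144, 0.2481] eef_rot: [-176.3, -8.8, 6.0] contact_force: [0.8, 0.7, -0.3] gripper_width: 0.0381 
t 40.13 tcp [0.4229 0.0144 0.2481] rot [-176.27   -8.78    5.99] F [ 0.8  0.7 -0.3] w 0.0381 q5,6 [-58.  67.]
world d mm [112.1 -53.4 -91.1] yaw rows(4deg) 0.62
rows units total, current tool axes [3.63 2.86 4.07]
 in final tool axes [4.35 2.41 3.65]
```

```bash
f(){ sed -n 2,5p | tr '\n' ' '; echo; }
python3 -m inch '[{"x":0.9,"y":0.7,"z":0.1,"yaw":0.3},{"x":0.9,"y":0.7,"z":0.1,"yaw":0.3},{"x":0.9,"y":0.6,"z":0.2,"yaw":0},{"x":0.8,"y":0.5,"z":0.4,"yaw":0},{"x":0.1,"y":0.2,"z":0.6,"yaw":0}]' |f
python3 go.py 0.535 -0.039 0.157 3.5
```

```text
tcp_pos: [0.5287, -0.0513, 0.2262] eef_rot: [-175.8, -9.2, 3.2] contact_force: [0.4, 0.1, 0.7] gripper_width: 0.0384 
t 40.55 tcp [ 0.5287 -0.0513  0.2262] rot [-175.78   -9.18    3.21] F [0.4 0.1 0.7] w 0.0384 q5,6 [-54.  81.]
world d mm [  6.3  12.3 -69.2] yaw rows(4deg) -0.07
rows units total, current tool axes [-0.17 -0.27  2.8 ]
 in final tool axes [ 0.28 -0.48  2.77]
```

```bash
f(){ sed -n 2,5p | tr '\n' ' '; echo; }
python3 -m inch '[{"x":0,"y":-0.1,"z":0.8,"yaw":0},{"x":0,"y":0,"z":0.9,"yaw":0},{"x":0,"y":0,"z":0.7,"yaw":0},{"x":0,"y":0,"z":0.3,"yaw":0}]' |f
python3 go.py 0.535 -0.039 0.157 3.5
python3 -m inch '[{"x":0,"y":0,"z":0,"yaw":0},{"x":0,"y":0,"z":0,"yaw":0},{"x":0,"y":0,"z":0,"yaw":0}]' 0.15|f
python3 -m inch '[{"x":0,"y":0,"z":-0.5,"yaw":0},{"x":0,"y":0,"z":-1,"yaw":0},{"x":0,"y":0,"z":-1,"yaw":0},{"x":0,"y":0,"z":-1,"yaw":0},{"x":-0.5,"y":-0.5,"z":-0.6,"yaw":0}]' |f
python3 -m inch '[{"x":-1,"y":-1,"z":0,"yaw":0},{"x":-1,"y":-1,"z":0,"yaw":0},{"x":-1,"y":-1,"z":0,"yaw":0},{"x":-0.6,"y":-1,"z":0,"yaw":-0.5},{"x":-0.3,"y":-1,"z":0,"yaw":-1}]' 0.6|f
python3 -m inch '[{"x":-0.3,"y":-1,"z":0,"yaw":-1},{"x":-0.3,"y":-1,"z":0,"yaw":-1},{"x":0,"y":-1,"z":0,"yaw":-0.5},{"x":0,"y":-1,"z":0,"yaw":0},{"x":0,"y":-1,"z":0,"yaw":0}]' |f
python3 go.py 0.3666 0.311 0.15 18.8
```

```text
tcp_pos: [0.5403, -0.0458, 0.1556] eef_rot: [-175.8, -9.1, 2.9] contact_force: [0.5, 1.0, -0.3] gripper_width: 0.0386 
t 40.88 tcp [ 0.5403 -0.0458  0.1556] rot [-175.77   -9.1     2.89] F [ 0.5  1.  -0.3] w 0.0386 q5,6 [-45.  81.]
world d mm [-5.3  6.8  1.4] yaw rows(4deg) -0.15
rows units total, current tool axes [-0.19 -0.29 -0.07]
 in final tool axes [-0.19 -0.29 -0.06]
tcp_pos: [0.5393, -0.0459, 0.1545] eef_rot: [-175.8, -8.9, 2.9] contact_force: [-0.4, 0.4, 1.0] gripper_width: 0.0494 
tcp_pos: [0.5106, -0.0431, 0.2609] eef_rot: [-175.9, -8.9, 3.0] contact_force: [1.0, 0.7, 1.0] gripper_width: 0.0503 
tcp_pos: [0.4057, 0.0768, 0.2664] eef_rot: [-176.5, -10.6, 8.6] contact_force: [0.0, 0.0, 0.5] gripper_width: 0.0696 
tcp_pos: [0.3532, 0.1988, 0.2782] eef_rot: [-177.9, -12.1, 19.5] contact_force: [0.8, -0.0, -1.3] gripper_width: 0.0701 
t 42.38 tcp [0.3532 0.1988 0.2782] rot [-177.89  -12.14   19.48] F [ 0.8 -0.  -1.3] w 0.0701 q5,6 [-60.  41.]
world d mm [  13.4  112.2 -128.2] yaw rows(4deg) 0.17
rows units total, current tool axes [ 0.88 -3.85  5.58]
 in final tool axes [ 1.95 -4.08  5.13]
```

```bash
f(){ sed -n 2,5p | tr '\n' ' '; echo; }
python3 -m inch '[{"x":0.2,"y":-0.9,"z":0.1,"yaw":0},{"x":0.2,"y":-0.9,"z":0.4,"yaw":0},{"x":0.2,"y":-0.9,"z":0.7,"yaw":0},{"x":0.1,"y":-0.7,"z":0.9,"yaw":0.1},{"x":0,"y":-0.3,"z":0.9,"yaw":0}]' 0.3|f
python3 - <<'E'
from h import *
for n in("top","wrist"):
    p,d,i=shot(n); C=cloud(d,i); hsv=cv2.cvtColor(p,cv2.COLOR_RGB2HSV)
    blobs((hsv[...,0]>100)&(hsv[...,0]<130)&(hsv[...,1]>50)&(d>0)&(C[...,0]>.28)&(C[...,0]<.65)&(C[...,1]>-.1)&(C[...,1]<.42)&(C[...,2]>.003)&(C[...,2]<.06),C,60)
E
python3 go.py 0.3666 0.311 0.06 18.8
```

```text
tcp_pos: [0.3505, 0.3122, 0.2259] eef_rot: [-176.5, -13.4, 19.3] contact_force: [-0.1, 0.0, -0.3] gripper_width: 0.0573 
px [304. 220.] n 645 med [ 0.533  -0.0389  0.0339] rect c [540.  -40.1] size [161.   55.8] ang 15.8 z 0.003 0.06
px [277. 218.] n 228 med [0.5476 0.0396 0.028 ] rect c [548.   41.9] size [74.3 31.4] ang 5.2 z 0.004 0.039
px [296. 212.] n 2189 med [0.3711 0.3112 0.0263] rect c [369.8 311.1] size [73.  35.7] ang 18.4 z 0.005 0.03
t 42.9 tcp [0.3499 0.3094 0.2226] rot [-176.83  -13.08   19.31] F [-0.1 -0.6  0.4] w 0.0569 q5,6 [-48.  30.]
world d mm [  16.7    1.6 -162.6] yaw rows(4deg) 0.13
rows units total, current tool axes [-0.84  0.52  6.46]
 in final tool axes [0.65 0.16 6.5 ]
```

```bash
f(){ sed -n 2,5p | tr '\n' ' '; echo; }
python3 -m inch '[{"x":-0.1,"y":0.1,"z":0.9,"yaw":0},{"x":-0.1,"y":0.1,"z":1,"yaw":0},{"x":-0.1,"y":0.1,"z":1,"yaw":0},{"x":-0.1,"y":0.1,"z":1,"yaw":0},{"x":-0.1,"y":0.1,"z":1,"yaw":0.1}]' 0.25|f
python3 go.py 0.368 0.311 0.023 18.5
```

```text
tcp_pos: [0.3703, 0.3168, 0.1108] eef_rot: [-175.7, -14.1, 18.9] contact_force: [0.8, -0.4, 0.3] gripper_width: 0.0547 
t 43.32 tcp [0.3703 0.3168 0.1108] rot [-175.72  -14.08   18.91] F [ 0.8 -0.4  0.3] w 0.0547 q5,6 [-26.  24.]
world d mm [ -2.3  -5.8 -87.8] yaw rows(4deg) 0.1
rows units total, current tool axes [-1.01  0.44  3.34]
 in final tool axes [-0.16  0.19  3.51]
```

```bash
f(){ sed -n 2,5p | tr '\n' ' '; echo; }
python3 -m inch '[{"x":-0.4,"y":0.2,"z":0.6,"yaw":0},{"x":-0.35,"y":0.15,"z":0.7,"yaw":0},{"x":-0.2,"y":0.1,"z":0.7,"yaw":0},{"x":-0.1,"y":0,"z":0.4,"yaw":0},{"x":0,"y":0,"z":0,"yaw":0}]' |f
python3 go.py 0.368 0.311 0.024 18.5
```

```text
tcp_pos: [0.3708, 0.3135, 0.0568] eef_rot: [-175.2, -13.6, 18.8] contact_force: [-0.3, 0.1, -0.3] gripper_width: 0.0549 
t 43.73 tcp [0.3708 0.3135 0.0568] rot [-175.24  -13.61   18.83] F [-0.3  0.1 -0.3] w 0.0549 q5,6 [-13.  15.]
world d mm [ -2.8  -2.5 -32.8] yaw rows(4deg) 0.08
rows units total, current tool axes [-0.44  0.16  1.23]
 in final tool axes [-0.14  0.06  1.31]
```

```bash
f(){ sed -n 2,5p | tr '\n' ' '; echo; }
python3 -m inch '[{"x":-0.25,"y":0.1,"z":0.25,"yaw":0},{"x":-0.2,"y":0.1,"z":0.3,"yaw":0},{"x":-0.1,"y":0,"z":0.3,"yaw":0},{"x":-0.1,"y":0,"z":0.2,"yaw":0}]' |f
python3 go.py 0.368 0.311 0.024 18.5
```

```text
tcp_pos: [0.3704, 0.3118, 0.0404] eef_rot: [-174.9, -12.5, 18.9] contact_force: [0.2, -0.8, -0.0] gripper_width: 0.055 
t 44.07 tcp [0.3704 0.3118 0.0404] rot [-174.9   -12.5    18.86] F [ 0.2 -0.8 -0. ] w 0.055 q5,6 [-11.  17.]
world d mm [ -2.4  -0.8 -16.4] yaw rows(4deg) 0.09
rows units total, current tool axes [-0.24  0.06  0.62]
 in final tool axes [-0.1   0.    0.66]
```

```bash
f(){ sed -n 2,5p | tr '\n' ' '; echo; }
python3 -m inch '[{"x":-0.15,"y":0.05,"z":0.25,"yaw":0},{"x":-0.1,"y":0,"z":0.25,"yaw":0},{"x":-0.05,"y":0,"z":0.2,"yaw":0}]' |f
python3 go.py 0.368 0.311 0.024 18.5
python3 -m inch '[{"x":-0.05,"y":0,"z":0.1,"yaw":0},{"x":0,"y":0,"z":0.05,"yaw":0},{"x":0,"y":0,"z":0,"yaw":0},{"x":0,"y":0,"z":0,"yaw":0},{"x":0,"y":0,"z":0,"yaw":0}]' -1 25|f
python3 go.py 0.368 0.311 0.024 18.5
```

```text
tcp_pos: [0.3705, 0.313, 0.0269] eef_rot: [-174.7, -11.7, 19.0] contact_force: [-0.2, -0.2, -0.4] gripper_width: 0.0552 
t 44.32 tcp [0.3705 0.313  0.0269] rot [-174.75  -11.66   18.96] F [-0.2 -0.2 -0.4] w 0.0552 q5,6 [-9. 17.]
world d mm [-2.5 -2.  -2.9] yaw rows(4deg) 0.12
rows units total, current tool axes [-0.14  0.05  0.09]
 in final tool axes [-0.12  0.04  0.12]
tcp_pos: [0.3707, 0.3131, 0.0226] eef_rot: [-174.8, -11.4, 19.0] contact_force: [0.5, 0.5, 0.3] gripper_width: 0.0382 
t 44.73 tcp [0.3707 0.3131 0.0226] rot [-174.83  -11.37   19.01] F [0.5 0.5 0.3] w 0.0382 q5,6 [-9. 17.]
world d mm [-2.7 -2.1  1.4] yaw rows(4deg) 0.13
rows units total, current tool axes [-0.12  0.04 -0.08]
 in final tool axes [-0.13  0.05 -0.05]
```

```bash
f(){ sed -n 2,5p | tr '\n' ' '; echo; }
python3 -m inch '[{"x":0,"y":0,"z":-0.3,"yaw":0},{"x":0,"y":0,"z":-0.6,"yaw":0},{"x":0,"y":0,"z":-0.8,"yaw":0},{"x":0,"y":0,"z":-1,"yaw":0},{"x":0.1,"y":0,"z":-1,"yaw":0}]' |f
python3 -m inch '[{"x":0.2,"y":0,"z":-1,"yaw":0},{"x":0.2,"y":0,"z":-1,"yaw":0},{"x":0.3,"y":0.2,"z":-1,"yaw":0},{"x":0.3,"y":0.6,"z":-1,"yaw":0.5},{"x":0.3,"y":1,"z":-1,"yaw":1}]' |f
python3 -m inch '[{"x":0.3,"y":1,"z":-0.5,"yaw":1},{"x":0.3,"y":1,"z":0,"yaw":0.8},{"x":0.4,"y":1,"z":0,"yaw":0.5},{"x":0.6,"y":1,"z":0,"yaw":0},{"x":0.6,"y":1,"z":0,"yaw":0}]' |f
python3 go.py 0.525 0.079 0.25 3.5
```

```text
tcp_pos: [0.3551, 0.2957, 0.1108] eef_rot: [-175.3, -10.7, 19.1] contact_force: [1.0, 1.9, -0.6] gripper_width: 0.0387 
tcp_pos: [0.3788, 0.246, 0.2426] eef_rot: [-174.0, -10.1, 13.3] contact_force: [1.0, -0.2, -0.3] gripper_width: 0.0384 
tcp_pos: [0.4507, 0.1249, 0.2585] eef_rot: [-171.5, -9.7, 3.6] contact_force: [0.9, 0.3, -0.5] gripper_width: 0.0383 
t 45.98 tcp [0.4507 0.1249 0.2585] rot [-171.53   -9.68    3.58] F [ 0.9  0.3 -0.5] w 0.0383 q5,6 [-55.  57.]
world d mm [ 74.3 -45.9  -8.5] yaw rows(4deg) 0.02
rows units total, current tool axes [2.76 2.11 0.51]
 in final tool axes [2.86 2.01 0.34]
```

```bash
f(){ sed -n 2,5p | tr '\n' ' '; echo; }
python3 -m inch '[{"x":0.9,"y":0.6,"z":0,"yaw":0},{"x":0.9,"y":0.7,"z":0.1,"yaw":0},{"x":0.8,"y":0.6,"z":0.2,"yaw":0},{"x":0.1,"y":0.2,"z":0.4,"yaw":0},{"x":0,"y":0,"z":0.4,"yaw":0}]' |f
python3 go.py 0.525 0.079 0.172 3.5
```

```text
tcp_pos: [0.531, 0.0738, 0.2371] eef_rot: [-171.4, -10.0, 3.2] contact_force: [-1.1, -0.9, -0.2] gripper_width: 0.0381 
t 46.4 tcp [0.531  0.0738 0.2371] rot [-171.36  -10.      3.23] F [-1.1 -0.9 -0.2] w 0.0381 q5,6 [-53.  71.]
world d mm [ -6.    5.2 -65.1] yaw rows(4deg) -0.07
rows units total, current tool axes [-0.68  0.16  2.53]
 in final tool axes [-0.23 -0.22  2.61]
```

```bash
f(){ sed -n 2,5p | tr '\n' ' '; echo; }
python3 -m inch '[{"x":-0.25,"y":-0.1,"z":0.4,"yaw":0},{"x":-0.2,"y":-0.05,"z":0.7,"yaw":0},{"x":-0.2,"y":0,"z":0.7,"yaw":0},{"x":0,"y":0,"z":0.4,"yaw":0},{"x":0,"y":0,"z":0,"yaw":0}]' |f
python3 go.py 0.525 0.085 0.172 3.5
```

```text
tcp_pos: [0.5191, 0.0861, 0.1745] eef_rot: [-171.4, -9.7, 3.1] contact_force: [0.3, 0.4, 0.3] gripper_width: 0.0385 
t 46.82 tcp [0.5191 0.0861 0.1745] rot [-171.38   -9.68    3.09] F [0.3 0.4 0.3] w 0.0385 q5,6 [-45.  69.]
world d mm [ 5.9 -1.1 -2.5] yaw rows(4deg) -0.1
rows units total, current tool axes [0.21 0.08 0.13]
 in final tool axes [0.23 0.06 0.1 ]
```

```bash
f(){ sed -n 2,5p | tr '\n' ' '; echo; }
python3 -m inch '[{"x":0,"y":0,"z":0,"yaw":0},{"x":0,"y":0,"z":0,"yaw":0},{"x":0,"y":0,"z":0,"yaw":0}]' 0.08|f
python3 -m inch '[{"x":0,"y":0,"z":-0.5,"yaw":0},{"x":0,"y":0,"z":-1,"yaw":0},{"x":0,"y":0,"z":-1,"yaw":0},{"x":0,"y":0,"z":-1,"yaw":0},{"x":0,"y":0,"z":-0.6,"yaw":0}]' |f
python3 -m inch '[{"x":0,"y":0.5,"z":-0.5,"yaw":0},{"x":0,"y":1,"z":-0.5,"yaw":0},{"x":-0.3,"y":1,"z":-0.5,"yaw":0},{"x":-0.3,"y":1,"z":0,"yaw":0},{"x":-0.3,"y":1,"z":0,"yaw":0}]' 0.2|f
python3 -m inch '[{"x":-0.3,"y":1,"z":0,"yaw":0},{"x":-0.3,"y":1,"z":0,"yaw":0},{"x":-0.3,"y":1,"z":0,"yaw":0},{"x":-0.3,"y":1,"z":0,"yaw":0},{"x":-0.3,"y":1,"z":0,"yaw":0}]' |f
python3 - <<'E'
from h import *
p,d,i=shot("top"); C=cloud(d,i); hsv=cv2.cvtColor(p,cv2.COLOR_RGB2HSV); z=C[...,2]; v,u=np.mgrid[:420,:560]
blobs((hsv[...,0]>100)&(hsv[...,0]<130)&(hsv[...,1]>50)&(d>0)&(C[...,0]>.28)&(C[...,0]<.65)&(C[...,1]>-.1)&(C[...,1]<.42)&(z>.003)&(z<.09),C,60)
print("bail"); blobs((z>.165)&(z<.22)&(u>240)&(u<330)&(v>170)&(v<260)&(C[...,1]<.09),C,10)
cv2.imwrite("pics/t3.png",cv2.resize(p[130:300,130:400,::-1],None,fx=2.9,fy=2.9,interpolation=cv2.INTER_CUBIC))
E
python3 go.py
```

```text
tcp_pos: [0.5176, 0.0872, 0.1747] eef_rot: [-171.4, -9.6, 3.2] contact_force: [-0.6, 0.0, 0.3] gripper_width: 0.0464 
tcp_pos: [0.4999, 0.0705, 0.2786] eef_rot: [-171.5, -9.5, 3.3] contact_force: [0.6, -0.0, -0.0] gripper_width: 0.0474 
tcp_pos: [0.4837, -0.048, 0.3084] eef_rot: [-171.3, -10.7, 3.7] contact_force: [0.1, 0.0, -0.7] gripper_width: 0.0527 
tcp_pos: [0.4576, -0.1794, 0.2893] eef_rot: [-171.4, -11.6, 3.8] contact_force: [0.6, 0.1, -0.1] gripper_width: 0.0524 
px [277. 218.] n 225 med [0.5473 0.0397 0.0275] rect c [547.4  41.9] size [74.4 31.5] ang 5.2 z 0.005 0.04
px [260. 231.] n 293 med [0.5072 0.0926 0.027 ] rect c [510.9  93.5] size [74.4 36.3] ang 4.2 z 0.005 0.04
bail
px [283. 200.] n 152 med [0.5639 0.0232 0.1938] rect c [560.7  22.6] size [127.5   9.9] ang 3.4 z 0.168 0.2
t 48.37 tcp [ 0.4567 -0.1823  0.2881] rot [-171.41  -11.45    3.73] F [-0.3 -3.6  0.3] w 0.0526 q5,6 [-66. 106.]
```

View pics/t3.png

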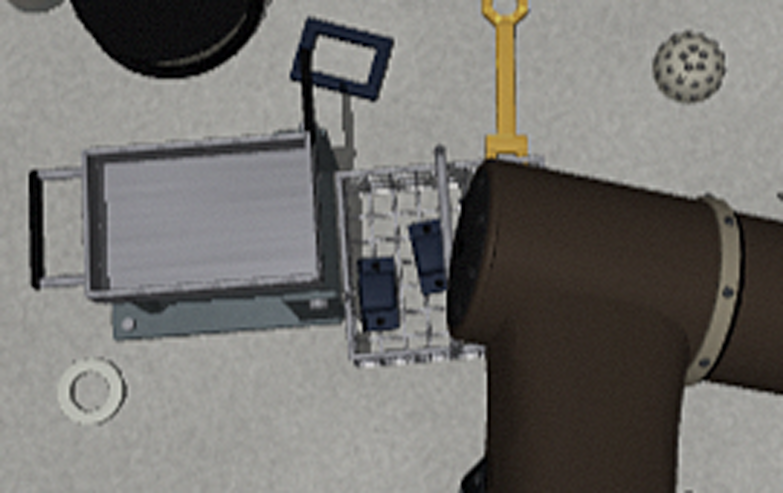

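Top crop: the tray is empty, level and shut; the bezel, washer and wrench are where they were. Two clips show left of the bail at (378,293) and (430,257), and the other three are hidden by the arm. Now the bail.

```bash
f(){ sed -n 2,5p | tr '\n' ' '; echo; }
python3 -m inch '[{"x":0.3,"y":-0.8,"z":0,"yaw":0},{"x":0.3,"y":-1,"z":0,"yaw":0},{"x":0.3,"y":-1,"z":0,"yaw":0},{"x":0.4,"y":-1,"z":0,"yaw":0},{"x":0.4,"y":-1,"z":0,"yaw":0}]' |f
python3 -m inch '[{"x":0.3,"y":-1,"z":0,"yaw":0},{"x":0.3,"y":-1,"z":0,"yaw":0},{"x":0.2,"y":-0.7,"z":0,"yaw":0},{"x":0,"y":0,"z":0,"yaw":0}]' |f
python3 - <<'E'
from h import *
p,d,i=shot("wrist"); C=cloud(d,i); z=C[...,2]
print("bail"); blobs((z>.18)&(z<.21)&(abs(C[...,1]-.02)<.04)&(C[...,0]>.45),C,50)
cv2.imwrite("pics/w6.png",p[:,:,::-1])
E
python3 go.py 0.5366 0.0222 0.182 3.4
```

```text
tcp_pos: [0.4869, -0.0657, 0.3173] eef_rot: [-171.4, -11.6, 2.8] contact_force: [0.8, -0.4, 0.0] gripper_width: 0.0527 
tcp_pos: [0.5029, 0.0084, 0.3378] eef_rot: [-171.3, -12.2, 2.9] contact_force: [-0.1, -0.6, 0.4] gripper_width: 0.0525 
bail
px [293. 193.] n 2043 med [0.5393 0.02   0.1941] rect c [536.5  20.3] size [164.9  10. ] ang 3.5 z 0.18 0.197
t 49.17 tcp [0.5026 0.0076 0.3376] rot [-171.34  -12.16    2.91] F [-0.3 -0.2  0.6] w 0.0529 q5,6 [-65.  76.]
world d mm [  34.    14.6 -155.6] yaw rows(4deg) -0.12
rows units total, current tool axes [0.05 0.45 6.38]
 in final tool axes [ 1.39 -0.5   6.22]
```

View pics/w6.png

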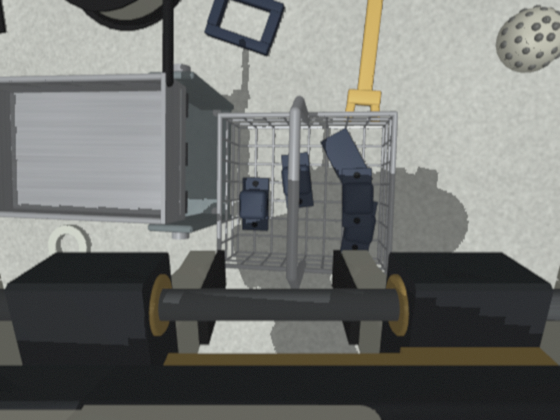

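Wrist view: five clips in the basket at (255,203), (298,180), (345,150), (357,190) and (357,225). The bail centre is at (0.5365, 0.020).

```bash
f(){ sed -n 2,5p | tr '\n' ' '; echo; }
python3 -m inch '[{"x":0,"y":0.1,"z":0.8,"yaw":-0.1},{"x":0,"y":0.1,"z":1,"yaw":0},{"x":0,"y":0.1,"z":1,"yaw":0},{"x":0,"y":0.05,"z":1,"yaw":0},{"x":0,"y":0.05,"z":0.8,"yaw":0}]' |f
python3 go.py 0.538 0.0215 0.182 3.4
```

```text
tcp_pos: [0.5302, 0.015, 0.231] eef_rot: [-171.3, -13.2, 3.4] contact_force: [0.1, -0.6, -1.2] gripper_width: 0.0525 
t 49.58 tcp [0.5302 0.015  0.231 ] rot [-171.29  -13.24    3.37] F [ 0.1 -0.6 -1.2] w 0.0525 q5,6 [-50.  79.]
world d mm [  7.8   6.5 -49. ] yaw rows(4deg) -0.01
rows units total, current tool axes [-0.13  0.06  2.  ]
 in final tool axes [ 0.33 -0.24  1.96]
```

```bash
f(){ sed -n 2,5p | tr '\n' ' '; echo; }
python3 -m inch '[{"x":-0.1,"y":0.05,"z":0.6,"yaw":0},{"x":0,"y":0,"z":0.6,"yaw":0},{"x":0,"y":0,"z":0.4,"yaw":0},{"x":0,"y":0,"z":0.1,"yaw":0}]' |f
python3 go.py 0.538 0.0215 0.182 3.4
python3 -m inch '[{"x":0,"y":0,"z":0.05,"yaw":0},{"x":0,"y":0,"z":0,"yaw":0},{"x":0,"y":0,"z":0,"yaw":0},{"x":0,"y":0,"z":0,"yaw":0},{"x":0,"y":0,"z":0,"yaw":0}]' -1 35|f
python3 -m inch '[{"x":0,"y":0,"z":0,"yaw":0},{"x":0,"y":0,"z":0,"yaw":0},{"x":0,"y":0,"z":0,"yaw":0}]'|f
python3 go.py 0.538 0.0215 0.182 3.4
```

```text
tcp_pos: [0.5355, 0.0173, 0.1843] eef_rot: [-171.3, -13.0, 3.2] contact_force: [-0.9, 0.6, -0.8] gripper_width: 0.0525 
t 49.92 tcp [0.5355 0.0173 0.1843] rot [-171.34  -13.      3.18] F [-0.9  0.6 -0.8] w 0.0525 q5,6 [-44.  79.]
world d mm [ 2.5  4.2 -2.3] yaw rows(4deg) -0.05
rows units total, current tool axes [ 0.09 -0.14  0.14]
 in final tool axes [ 0.11 -0.16  0.09]
tcp_pos: [0.5369, 0.0165, 0.1858] eef_rot: [-171.3, -13.2, 3.1] contact_force: [-0.4, -0.5, 0.6] gripper_width: 0.0244 
tcp_pos: [0.5374, 0.0174, 0.1877] eef_rot: [-171.2, -13.4, 3.1] contact_force: [-1.1, 0.0, -4.8] gripper_width: 0.0087 
t 50.58 tcp [0.5374 0.0174 0.1877] rot [-171.23  -13.37    3.13] F [-1.1  0.  -4.8] w 0.0087 q5,6 [-44.  79.]
world d mm [ 0.6  4.1 -5.7] yaw rows(4deg) -0.07
rows units total, current tool axes [-0.02 -0.13  0.25]
 in final tool axes [ 0.03 -0.16  0.23]
```

```bash
f(){ sed -n 2,5p | tr '\n' ' '; echo; }
python3 -m inch '[{"x":0.08,"y":-0.05,"z":-0.3,"yaw":0},{"x":0.12,"y":-0.08,"z":-0.5,"yaw":0},{"x":0.15,"y":-0.1,"z":-0.6,"yaw":0},{"x":0.15,"y":-0.1,"z":-0.6,"yaw":0},{"x":0.17,"y":-0.1,"z":-0.7,"yaw":0}]' |f
python3 -m inch '[{"x":0.17,"y":-0.1,"z":-0.7,"yaw":0},{"x":0.17,"y":-0.1,"z":-0.7,"yaw":0},{"x":0.17,"y":-0.1,"z":-0.7,"yaw":0},{"x":0.17,"y":-0.1,"z":-0.7,"yaw":0},{"x":0.12,"y":-0.07,"z":-0.5,"yaw":0}]' |f
python3 go.py 0.530 -0.329 0.345 3.5
```

```text
tcp_pos: [0.5306, 0.016, 0.2522] eef_rot: [-171.4, -12.1, 3.1] contact_force: [-0.1, -0.8, -6.1] gripper_width: 0.0085 
tcp_pos: [0.528, 0.0137, 0.3396] eef_rot: [-171.6, -11.5, 3.1] contact_force: [1.2, 0.5, -4.4] gripper_width: 0.0089 
t 51.42 tcp [0.528  0.0137 0.3396] rot [-171.59  -11.46    3.08] F [ 1.2  0.5 -4.4] w 0.0089 q5,6 [-66.  77.]
world d mm [   2.  -342.7    5.4] yaw rows(4deg) -0.1
rows units total, current tool axes [-0.6  13.49 -2.34]
 in final tool axes [-0.76 13.69 -0.22]
```

```bash
f(){ sed -n 2,5p | tr '\n' ' '; echo; }
python3 -m inch '[{"x":0,"y":0.3,"z":-0.05,"yaw":0},{"x":0,"y":0.5,"z":-0.09,"yaw":0},{"x":0,"y":0.7,"z":-0.12,"yaw":0},{"x":0,"y":0.8,"z":-0.14,"yaw":0},{"x":0,"y":0.8,"z":-0.14,"yaw":0}]' |f
python3 -m inch '[{"x":0,"y":0.8,"z":-0.14,"yaw":0},{"x":0,"y":0.8,"z":-0.14,"yaw":0},{"x":0,"y":0.8,"z":-0.14,"yaw":0},{"x":0,"y":0.8,"z":-0.14,"yaw":0},{"x":0,"y":0.8,"z":-0.14,"yaw":0}]' |f
python3 -m inch '[{"x":0,"y":0.8,"z":-0.14,"yaw":0},{"x":0,"y":0.7,"z":-0.14,"yaw":0},{"x":0,"y":0.6,"z":-0.12,"yaw":0},{"x":0,"y":0.4,"z":-0.1,"yaw":0},{"x":0,"y":0.2,"z":0,"yaw":0}]' |f
python3 go.py 0.530 -0.329 0.345 3.5
```

```text
tcp_pos: [0.5291, -0.0658, 0.3409] eef_rot: [-171.5, -11.2, 3.4] contact_force: [0.9, -0.3, -6.0] gripper_width: 0.0087 
tcp_pos: [0.5293, -0.1736, 0.336] eef_rot: [-171.4, -10.5, 3.4] contact_force: [1.1, -0.0, -5.2] gripper_width: 0.0087 
tcp_pos: [0.5281, -0.25, 0.3303] eef_rot: [-171.1, -9.8, 3.1] contact_force: [0.4, -0.6, -4.7] gripper_width: 0.0089 
t 52.67 tcp [ 0.5281 -0.25    0.3303] rot [-171.13   -9.75    3.12] F [ 0.4 -0.6 -4.7] w 0.0089 q5,6 [-75. 110.]
world d mm [  1.9 -79.   14.7] yaw rows(4deg) -0.09
rows units total, current tool axes [ 0.    3.03 -1.07]
 in final tool axes [-0.12  3.16 -0.59]
```

```bash
f(){ sed -n 2,5p | tr '\n' ' '; echo; }
python3 -m inch '[{"x":0.1,"y":0,"z":-0.4,"yaw":0},{"x":0.05,"y":0,"z":-0.3,"yaw":0},{"x":0,"y":0,"z":-0.1,"yaw":0},{"x":0,"y":0,"z":0,"yaw":0}]' |f
python3 - <<'E'
from h import *
p,d,i=shot("wrist"); C=cloud(d,i); x,y,z=C[...,0],C[...,1],C[...,2]
cv2.imwrite("pics/w7.png",p[:,:,::-1])
print("bail"); blobs((z>.325)&(z<.37)&(y>-.30)&(y<-.2)&(x>.5)&(x<.7),C,50)
P=C[(z>.24)&(z<.32)&(d>0)&(y<-.27)&(y>-.42)]
for a,b in((.56,.60),(.465,.50)):
  Q=P[(P[:,0]>a)&(P[:,0]<b)]
  for yy in np.arange(-.39,-.28,.008):
    q=Q[abs(Q[:,1]-yy)<.004]
    if len(q)>5: print(round(yy,3),len(q),q[:,0].min().round(3),q[:,0].max().round(3),np.median(q[:,2]).round(3),q[:,2].max().round(3))
E
python3 go.py 0.530 -0.329 0.345 3.5
```

```text
tcp_pos: [0.5278, -0.2533, 0.3503] eef_rot: [-171.0, -9.5, 3.0] contact_force: [0.6, -0.3, -5.1] gripper_width: 0.0085 
bail
px [280. 207.] n 5252 med [ 0.5583 -0.2513  0.3562] rect c [ 569.4 -255.9] size [38.9 88.5] ang 81.5 z 0.325 0.37
px [278. 334.] n 567 med [ 0.5061 -0.2564  0.3599] rect c [ 506.2 -255.8] size [12.7  9.4] ang 2.9 z 0.355 0.362
-0.39 191 0.578 0.586 0.277 0.279
-0.382 191 0.577 0.585 0.279 0.281
-0.374 192 0.576 0.585 0.28 0.282
-0.366 127 0.576 0.584 0.281 0.283
-0.358 94 0.575 0.583 0.299 0.301
-0.35 428 0.56 0.6 0.298 0.301
-0.342 560 0.56 0.6 0.284 0.302
-0.334 191 0.574 0.582 0.286 0.288
-0.326 191 0.573 0.582 0.287 0.289
-0.318 189 0.573 0.581 0.288 0.29
-0.31 124 0.572 0.58 0.29 0.307
-0.302 222 0.572 0.58 0.307 0.309
-0.294 209 0.571 0.579 0.3 0.309
-0.39 246 0.481 0.49 0.278 0.281
-0.382 241 0.481 0.49 0.279 0.281
-0.374 245 0.481 0.489 0.28 0.283
-0.366 225 0.48 0.489 0.282 0.3
-0.358 417 0.479 0.488 0.297 0.301
-0.35 170 0.479 0.488 0.296 0.301
t 53.05 tcp [ 0.5278 -0.2531  0.3502] rot [-171.02   -9.54    3.05] F [-0.1  0.1 -5. ] w 0.0091 q5,6 [-78. 110.]
world d mm [  2.2 -75.9  -5.2] yaw rows(4deg) -0.11
rows units total, current tool axes [-0.11  3.03 -0.28]
 in final tool axes [-0.1   3.04  0.21]
```

View pics/w7.png

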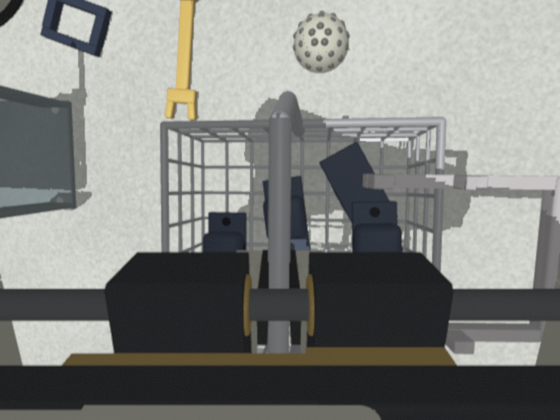

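Wrist view: five clips in the hanging basket, with the fork on the right at (470,182). Fork seat is confirmed near (0.530, -0.328). Moving in over the tips.

```bash
f(){ sed -n 2,5p | tr '\n' ' '; echo; }
python3 -m inch '[{"x":0,"y":0.4,"z":-0.1,"yaw":-0.05},{"x":0,"y":0.6,"z":-0.12,"yaw":0},{"x":0,"y":0.6,"z":-0.12,"yaw":0},{"x":0,"y":0.5,"z":-0.1,"yaw":0},{"x":0,"y":0.3,"z":-0.07,"yaw":0}]' |f
python3 -m inch '[{"x":0,"y":0.3,"z":-0.05,"yaw":0},{"x":0,"y":0.1,"z":0,"yaw":0},{"x":0,"y":0,"z":0,"yaw":0}]' |f
python3 go.py 0.530 -0.327 0.345 3.5
```

```text
tcp_pos: [0.5315, -0.3133, 0.3556] eef_rot: [-171.1, -9.8, 3.7] contact_force: [0.2, 0.0, -4.6] gripper_width: 0.0088 
tcp_pos: [0.5323, -0.3257, 0.3545] eef_rot: [-171.0, -9.7, 3.6] contact_force: [-0.1, 0.3, -4.7] gripper_width: 0.0085 
t 53.72 tcp [ 0.5323 -0.3257  0.3545] rot [-171.04   -9.75    3.62] F [-0.1  0.3 -4.7] w 0.0085 q5,6 [-81. 117.]
world d mm [-2.3 -1.3 -9.5] yaw rows(4deg) 0.03
rows units total, current tool axes [-0.16  0.1   0.35]
 in final tool axes [-0.09  0.05  0.38]
```

```bash
f(){ sed -n 2,5p | tr '\n' ' '; echo; }
python3 -m inch '[{"x":-0.07,"y":0.05,"z":0.3,"yaw":0},{"x":-0.07,"y":0.05,"z":0.4,"yaw":0},{"x":-0.07,"y":0.05,"z":0.4,"yaw":0},{"x":-0.05,"y":0.04,"z":0.3,"yaw":0},{"x":-0.03,"y":0.03,"z":0.2,"yaw":0}]' |f
python3 go.py 0.530 -0.327 0.25 3.5
```

```text
tcp_pos: [0.5318, -0.3234, 0.3098] eef_rot: [-171.0, -9.8, 3.7] contact_force: [-0.8, 0.1, -4.7] gripper_width: 0.0087 
t 54.13 tcp [ 0.5318 -0.3234  0.3098] rot [-171.01   -9.8     3.66] F [-0.8  0.1 -4.7] w 0.0087 q5,6 [-76. 118.]
world d mm [ -1.8  -3.6 -59.8] yaw rows(4deg) 0.04
rows units total, current tool axes [-0.49  0.51  2.29]
 in final tool axes [-0.08  0.14  2.39]
```

Slowly down onto the fork, watching the vertical force.

```bash
f(){ sed -n 2,5p | tr '\n' ' '; echo; }
python3 -m inch '[{"x":-0.05,"y":0.08,"z":0.2,"yaw":0},{"x":-0.04,"y":0.06,"z":0.2,"yaw":0},{"x":-0.04,"y":0.04,"z":0.2,"yaw":0},{"x":-0.04,"y":0.04,"z":0.2,"yaw":0}]' |f
python3 -m inch '[{"x":-0.04,"y":0.04,"z":0.2,"yaw":0},{"x":-0.04,"y":0.04,"z":0.2,"yaw":0},{"x":-0.04,"y":0.03,"z":0.2,"yaw":0},{"x":-0.04,"y":0.03,"z":0.2,"yaw":0}]' |f
python3 go.py 0.530 -0.326 0.25 3.5
```

```text
tcp_pos: [0.531, -0.325, 0.2859] eef_rot: [-171.0, -9.7, 3.7] contact_force: [0.5, 1.4, -1.7] gripper_width: 0.0088 
tcp_pos: [0.5319, -0.3255, 0.2656] eef_rot: [-171.1, -10.0, 3.8] contact_force: [-0.9, 2.2, -0.8] gripper_width: 0.0089 
t 54.8 tcp [ 0.5319 -0.3255  0.2656] rot [-171.09  -10.      3.79] F [-0.9  2.2 -0.8] w 0.0089 q5,6 [-70. 120.]
world d mm [ -1.9  -0.5 -15.6] yaw rows(4deg) 0.07
rows units total, current tool axes [-0.18  0.11  0.59]
 in final tool axes [-0.08  0.01  0.62]
```

```bash
f(){ sed -n 2,5p | tr '\n' ' '; echo; }
python3 -m inch '[{"x":-0.03,"y":0.02,"z":0.12,"yaw":0},{"x":0,"y":0,"z":0,"yaw":0},{"x":0,"y":0,"z":0,"yaw":0}]' |f
python3 -m inch '[{"x":-0.02,"y":0.02,"z":0.12,"yaw":0},{"x":0,"y":0,"z":0,"yaw":0},{"x":0,"y":0,"z":0,"yaw":0}]' |f
python3 - <<'E'
from h import *
p,d,i=shot("scene"); cv2.imwrite("pics/s3.png",cv2.resize(p[180:400,0:290,::-1],None,fx=2.7,fy=2.7,interpolation=cv2.INTER_CUBIC))
F=[r.get_state()["contact_force"]]; print(F)
E
```

```text
tcp_pos: [0.5319, -0.3253, 0.2616] eef_rot: [-171.1, -10.0, 3.8] contact_force: [-0.9, 1.4, -0.3] gripper_width: 0.009 
tcp_pos: [0.5321, -0.3255, 0.2591] eef_rot: [-171.1, -10.1, 3.8] contact_force: [0.3, 1.3, -0.3] gripper_width: 0.0088 
[array([-0.1753,  1.1366, -0.8002])]
```

View pics/s3.png

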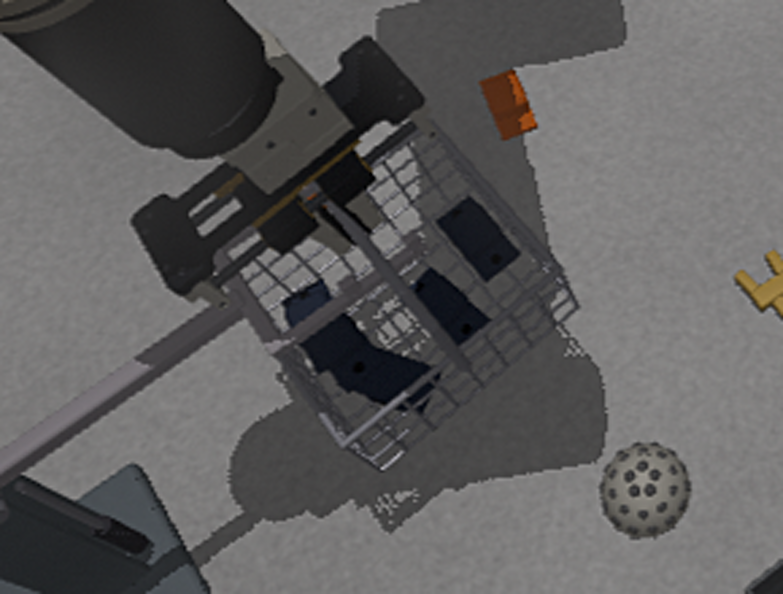

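Scene crop: the bail bar lies across the far prong at (395,270), between its stops, and the clips are in the basket. I'll average the force to see what the robot still carries.

```bash
cat > avg.py <<'E'
from h import *
F=[]
for k in range(12): r.capture("wrist"); F.append(r.get_state()["contact_force"])
s=r.get_state(); print(s["time_s"],np.mean(F,0),np.std(F,0),s["tcp_pos"])
E
python3 avg.py
python3 -m inch '[{"x":-0.02,"y":0.02,"z":0.15,"yaw":0},{"x":-0.02,"y":0.02,"z":0.1,"yaw":0},{"x":0,"y":0,"z":0,"yaw":0}]' |sed -n 2,4p
python3 avg.py
```

```text
55.95 [-0.6195  1.3051 -0.8574] [0.5371 0.2553 0.536 ] [ 0.5321 -0.3255  0.2588]
tcp_pos: [0.5323, -0.3254, 0.252]
eef_rot: [-171.1, -10.1, 3.8]
contact_force: [0.0, 1.6, -0.6]
56.8 [-0.401   2.2271 -0.2018] [0.4647 0.3477 0.2549] [ 0.5323 -0.3255  0.2527]
```

```bash
python3 -m inch '[{"x":0,"y":-0.08,"z":0.08,"yaw":0},{"x":0,"y":-0.05,"z":0.05,"yaw":0},{"x":0,"y":0,"z":0,"yaw":0}]' |sed -n 2,4p
python3 avg.py
```

```text
tcp_pos: [0.5326, -0.3237, 0.2505]
eef_rot: [-171.3, -10.2, 3.8]
contact_force: [-0.6, -0.1, 0.5]
57.65 [-0.1726 -1.4818 -0.5337] [0.5174 0.5463 0.4349] [ 0.5326 -0.3235  0.2505]
```

```bash
python3 -m inch '[{"x":-0.02,"y":0.04,"z":0.1,"yaw":0},{"x":0,"y":0.02,"z":0.08,"yaw":0},{"x":0,"y":0,"z":0,"yaw":0}]' |sed -n 2,4p
python3 avg.py
```

```text
tcp_pos: [0.5326, -0.3236, 0.2452]
eef_rot: [-171.2, -10.1, 3.8]
contact_force: [-1.1, -1.3, 0.1]
58.5 [-0.9809 -0.1894 -0.0078] [0.5335 0.5664 0.4044] [ 0.5327 -0.3237  0.2458]
```

```bash
f(){ sed -n 2,5p | tr '\n' ' '; echo; }
python3 -m inch '[{"x":0,"y":0,"z":0,"yaw":0},{"x":0,"y":0,"z":0,"yaw":0},{"x":0,"y":0,"z":0,"yaw":0},{"x":0,"y":0,"z":0,"yaw":0},{"x":0,"y":0,"z":0,"yaw":0}]' 0|f
python3 -m inch '[{"x":0,"y":0,"z":-0.1,"yaw":0},{"x":0,"y":0,"z":-0.2,"yaw":0},{"x":0,"y":0,"z":-0.4,"yaw":0},{"x":0,"y":0,"z":-0.6,"yaw":0},{"x":0,"y":0,"z":-0.8,"yaw":0}]' |f
python3 -m inch '[{"x":0,"y":0,"z":-0.8,"yaw":0},{"x":0,"y":0,"z":-1,"yaw":0},{"x":0,"y":0,"z":-1,"yaw":0},{"x":0,"y":0,"z":-1,"yaw":0},{"x":0,"y":0,"z":-0.5,"yaw":0}]' |f
python3 -m inch '[{"x":-0.8,"y":-1,"z":0,"yaw":0},{"x":-0.8,"y":-1,"z":0,"yaw":0},{"x":-0.8,"y":-1,"z":0,"yaw":0},{"x":-0.8,"y":-1,"z":0,"yaw":0},{"x":-0.8,"y":-1,"z":0,"yaw":0}]' |f
python3 - <<'E'
from h import *
p,d,i=shot("top"); C=cloud(d,i); hsv=cv2.cvtColor(p,cv2.COLOR_RGB2HSV); z=C[...,2]; v,u=np.mgrid[:420,:560]
print("bail"); 
for k in range(2):
    blobs((z>.225)&(z<.27)&(C[...,1]<-.28)&(C[...,1]>-.36)&(abs(C[...,0]-.53)<.1),C,20)
    if k==0:
        for _ in range(8): p,d,i=shot("top")
        C=cloud(d,i); z=C[...,2]
blobs((hsv[...,0]>100)&(hsv[...,0]<130)&(hsv[...,1]>50)&(d>0)&(C[...,0]>.28)&(C[...,0]<.67)&(C[...,1]<.42)&(z>.003)&(z<.2),C,60)
print("handle"); blobs((p.max(2)<45)&(abs(C[...,1]-.394)<.02)&(abs(C[...,0]-.55)<.07)&(z>.15),C,30)
print("rod"); blobs((abs(C[...,1]-.146)<.02)&(C[...,0]>.645)&(C[...,0]<.73)&(z>.17),C,20)
w=(hsv[...,0]>15)&(hsv[...,0]<35)&(hsv[...,1]>100)&(u>280)&(u<320)&(z<.03)&(v>110)&(v<220); print("wrench"); blobs(w,C,100)
cv2.imwrite("pics/t4.png",cv2.resize(p[60:330,130:530,::-1],None,fx=2,fy=2,interpolation=cv2.INTER_CUBIC))
E
python3 go.py
```

```text
tcp_pos: [0.5333, -0.3237, 0.246] eef_rot: [-171.3, -10.2, 3.8] contact_force: [-0.0, 0.2, 0.5] gripper_width: 0.0366 
tcp_pos: [0.5231, -0.3312, 0.296] eef_rot: [-171.0, -9.8, 3.8] contact_force: [0.2, -0.1, -0.1] gripper_width: 0.0438 
tcp_pos: [0.5036, -0.3509, 0.4118] eef_rot: [-171.2, -10.0, 3.8] contact_force: [-0.7, 0.6, -0.6] gripper_width: 0.044 
tcp_pos: [0.3927, -0.2368, 0.4179] eef_rot: [-171.5, -10.1, 3.6] contact_force: [1.2, -0.5, 0.7] gripper_width: 0.0439 
bail
px [420. 187.] n 246 med [ 0.575  -0.3178  0.2514] rect c [ 579.1 -319.1] size [64.9 57.5] ang 46.5 z 0.225 0.266
px [420. 187.] n 237 med [ 0.5754 -0.3177  0.2516] rect c [ 578.3 -320.3] size [63.1 55.3] ang 51.8 z 0.225 0.265
px [414. 194.] n 64 med [ 0.5945 -0.3487  0.0893] rect c [ 592.5 -345. ] size [36.  18.3] ang 87.1 z 0.084 0.095
handle
px [142. 208.] n 161 med [0.5528 0.3936 0.1849] rect c [551.3 394.7] size [107.3  11.4] ang 2.7 z 0.178 0.191
rod
px [236. 159.] n 94 med [0.6787 0.1456 0.1925] rect c [680.1 147.2] size [70.5  9.9] ang 3.3 z 0.184 0.199
wrench
px [304. 157.] n 536 med [ 0.7354 -0.0439  0.0101] rect c [739.8 -43.7] size [ 46.9 209. ] ang 89.0 z -0.004 0.022
t 60.62 tcp [ 0.3945 -0.2378  0.4166] rot [-171.46  -10.01    3.56] F [ 0.5 -0.  -0.9] w 0.0437 q5,6 [-85. 111.]
```

View pics/t4.png

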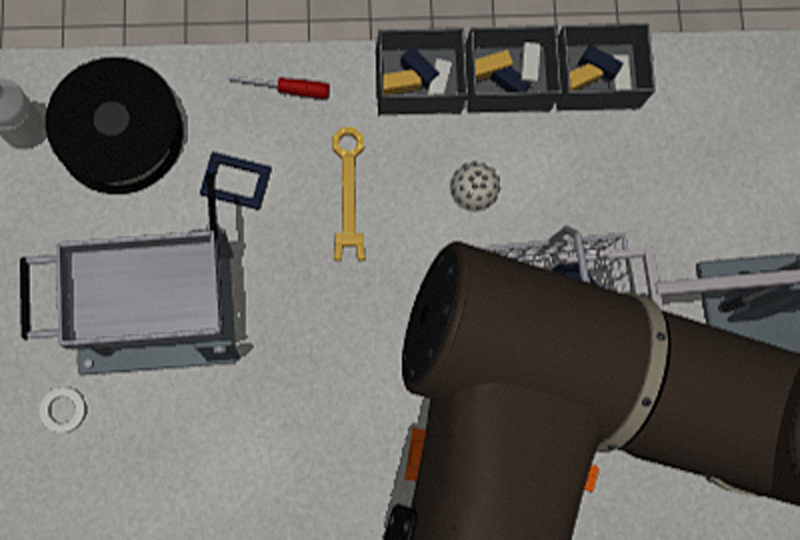

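```bash
f(){ sed -n 2,5p | tr '\n' ' '; echo; }
python3 -m inch '[{"x":0,"y":-0.8,"z":0,"yaw":0},{"x":0,"y":-1,"z":0,"yaw":0},{"x":0,"y":-1,"z":0,"yaw":0},{"x":0,"y":-1,"z":0,"yaw":0},{"x":0,"y":-1,"z":0,"yaw":0}]' |f
python3 -m inch '[{"x":0,"y":-1,"z":0,"yaw":0},{"x":0,"y":-1,"z":0,"yaw":0},{"x":0,"y":-1,"z":0,"yaw":0},{"x":0,"y":-0.5,"z":0,"yaw":0},{"x":0,"y":0,"z":0,"yaw":0}]' |f
python3 - <<'E'
from h import *
p,d,i=shot("scene"); cv2.imwrite("pics/s4.png",cv2.resize(p[170:400,0:320,::-1],None,fx=2.5,fy=2.5,interpolation=cv2.INTER_CUBIC))
for k in range(2):
    p,d,i=shot("top"); C=cloud(d,i); z=C[...,2]
    blobs((z>.225)&(z<.27)&(C[...,1]<-.28)&(C[...,1]>-.36)&(abs(C[...,0]-.53)<.1),C,20)
    for _ in range(8): shot("top")
E
```

```text
tcp_pos: [0.3872, -0.1211, 0.4291] eef_rot: [-171.3, -9.2, 2.9] contact_force: [1.2, 0.2, -0.5] gripper_width: 0.0441 
tcp_pos: [0.3822, -0.029, 0.442] eef_rot: [-171.3, -8.9, 2.8] contact_force: [0.1, -0.3, -0.4] gripper_width: 0.044 
px [423. 206.] n 521 med [ 0.5309 -0.323   0.2521] rect c [ 530.9 -323.4] size [ 72.5 177.7] ang 89.7 z 0.226 0.264
px [423. 206.] n 521 med [ 0.5304 -0.3231  0.2519] rect c [ 530.2 -323.2] size [176.9  71.1] ang 0.4 z 0.225 0.265
```

View pics/s4.png

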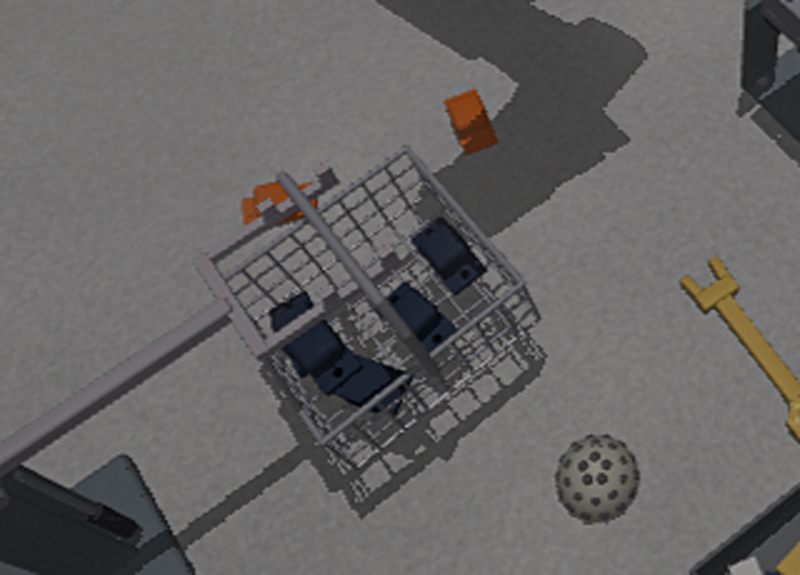

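The basket hangs by its bail between the stops on both prongs with five clips inside. Two readings about 0.4 s apart agree within 1 mm, and the robot is clear. Handing in.

```bash
python3 -c "
from plant import r
print(r.get_state()['time_s']); print(r.close_job())"
```

```text
62.4
the job is handed in; nothing more can be done
None
```

I handed the job in at 62.4 s with all five clips weighed in the basket, but the wrist force went over its 120 N limit once, so the run may be marked as failed.

**What was done:** I set the basket under the tray about 40 mm towards the robot from the suggested spot, because the wrench lay there. I then lowered the gate to its stop and tipped out the two tray clips. After that I levelled the tray, shut the gate and put in the three slate bench clips, leaving the orange look-alikes alone. I hung the basket on the fork and let go only once the robot carried about 0 N.

**Last checks:**
- **Basket:** it hangs on both prongs between the stops with five clips inside. Two readings about 0.4 s apart agreed within 1 mm, with the robot touching nothing.
- **Tray:** it is empty and level, and the gate is shut.
- **Other things:** the wrench measured unmoved. The bezel, washer and dome looked unmoved in the pictures, which I did not measure.

**What went wrong:**
- **Force limit:** when picking up the first bench clip, the fingertips pressed on the bench with a momentary reading of about 130 N. Everything after that was approached higher and slower.
- **First bail grasp:** it closed on nothing because the fingers were slower than I allowed for, so I repeated it.
- **Tool tilt:** the tool drifted to about 10–14° of tilt, which I could not correct, but it did no visible harm.

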